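# Run a turned ring along the drain rail to its stop and aim the air nozzle

## Robot

A 6-joint arm with a two-finger parallel gripper is mounted at the origin on the work surface. World frame = base frame: x ahead of the robot, y to its left, z up, the work surface at z = 0. Lengths are in mm, angles in rad, forces in N, time in s.
With the tool pointing down it reaches from about 375 to 750 mm from the base axis. Payload 9 kg.
Tool frame: the origin (TCP) lies midway between the tips of the shut fingers; the grasp point (between the pads) lies 19 mm behind it; x points along the fingers, z is the direction in which the jaws open and shut, and the axes are right-handed (so a half turn about x gives the same grasp; the last joint's range is limited). The gripper opens to 85 mm and grips with 20 to 120 N. Pads are 22 mm wide; open, the fingers measure 114 mm over their backs; the gripper's body (76 mm by 85 mm) begins 54 mm behind the grasp point. The pads swing forward as they close: fully open they stand 13 mm farther back than shut.
Start: joints at [-1.418, 0.104, 0.097, 1.564, 0, 1.353], TCP at [217.429, -559.254, 194.631] pointing down, gripper open.
Joint ranges: [-2.99, 2.99], [-0.84, 1.86], [-1.1, 1.16], [-1.84, 2.11], [-1.51, 1.56], [-3.14, 3.14]. Speed limits (rad/s): [2.22, 2.22, 2.57, 3.14, 3.14, 3.14].

## Interface

Orientations are given as a rotation vector (axis times angle).
In Python, from plant import observe, camera, arm, finder gives the robot as it stands.
- The arm moves only by the tool move_arm, never from a script. Its argument "moves" is a list of rows, each a list of 5 numbers: the opening, from 0 (shut) to 1 (fully open), then the shift along the tool's x, y, z in mm, then the turn about the tool's x in degrees. In form: [[grip, x, y, z, spin], ...]. A call has 1 to 12 rows; each row shifts and turns the commanded pose from where the row before left it, along the tool's axes as they then stand; what a row does not reach is not made up. A row lasts 1/12 s, in which the tool goes at most 41.7 mm and 7.16 degrees, less where a joint would pass 70% of its speed; a pose out of reach is approached as far as the arm can. A call with a gripper value outside its range is refused whole. The fingers move at their own pace and stop on an object; "force" is the grip in N (left out, the last holds). Time passes only in rows, so rows that do not move let the fingers close. It gives the time, the measured TCP pose, the force and the opening at its end, in the units of the state.
- observe(): the state, without advancing time (a new reading comes with each control period).
- camera(name): name is "scene" or "side" or "wrist"; returns a dict with "img" (384x512x3 uint8, red, green, blue), "z_map" (384x512 float32, mm along the optical axis (not along the pixel's ray), 0 where there is no reading), "fov_y" (degrees; the focal length in pixels is half the picture's height over the tangent of half this angle, whatever the lens; pixels are square), "cx", "cy" (the principal point, pixels), "rvec" (rotation vector, rad) and "tvec" (3), from world to camera coordinates, as OpenCV has them. Camera axes: x right, y down, z forward; pixel columns grow to the right and rows downward; lengths in mm; the calibration is good to about 2 mm. A picture is of the moment at which its call begins.
- arm.close_job(): hands the job in, once; it reports no verdict.
Trained networks look in the newest picture that a camera, given by its name, has taken for a name from the list of things; names that differ only in an ending like _2 or _b are one class to them, and where a whole thing is asked for, a point or a joint stands for the part that bears it (a point fixed in the world has none). Each returns a list of dicts, best first, with "conf" (0 to 1); they miss things now and then, are a little off and sometimes report something else, mostly with a low value. They report only what shows in the picture. A call takes as long as a camera call.
- finder.spot_in(thing, camera): "point" ([row, column] in pixels, amid what is visible of it).
The state is a dict: "clock": time; "joint_pos": joint angles; "qvel": joint speeds; "tau": joint torques, N m; "position": TCP position; "orientation": TCP orientation; "ft_force": force on the tool from outside, world axes, zero at the start; "wrist_torque": the same for the moment, N m; "gripper_width": opening from 0.0 (shut) to 1.0 (fully open).
Only numpy, scipy, OpenCV 4.12 (cv2) and the standard library are available. Lean on these libraries where they do the work, as an engineer would, in place of code of your own. Each camera call takes 0.05 s, during which the arm holds its last target.

## Task

Take the brass ring from the rack, thread it over the open end of the bent drain rail and slide it round both corners, without forcing it, until it hangs flush against the red stop post under the lamp, and let it go. Screw the brass elbow clockwise (seen from above) on its pipe until its blue nozzle points straight at the middle of the ring hanging there; do not screw it well past. Keep the arm off the lamp and leave everything else where it is.

Things in the scene. Friction and masses are not known exactly. Their poses are not given: they have to be found in the camera images.
- brass_ring: the turned brass ring to be moved: outside diameter 100, bore 54, thickness 12, 0.45 to 0.7 kg. Wider than most grippers open: pinch its two flat faces at the rim (the wall is 23 radially). Origin at its centre; its y axis is the ring's axis. It stands on edge in one of the rack's three slots, its centre 66 above the bench.
- steel_ring_a: bystander: steel-grey ring of the same size, origin at its centre, y its axis, standing in another slot of the rack; leave it there
- steel_ring_b: bystander: second steel-grey ring, same as the other, in the remaining slot; leave it there
- rack: fixed black rack, 124 (x) by 184 (y), 12 thick, with white pegs up to 78 high. Holds three rings on edge, ring axes along its y, in slots at y = -58, 0, 58, open upwards; each ring rests on two bars along y, 31 either side of the middle, between pegs with about 1.5 play. Origin at the centre of its underside.
- station: fixed drain station: aluminium drip tray 310 by 370, 16 high, with bent rail, red stop post and, on two uprights 85 behind the rear leg, the lamp. x points from the rail's front leg to its rear leg, y along both legs towards the stop, z up. The rail is a level round steel rod, diameter 12, axis 180 above the bench, carried only by the post; a ring hangs with its centre 21 below the rod's axis
- rail_end (a point): open end of the rail, on the rod's axis; axes as the station's. From here the front leg runs along +y to rail_corner1, the cross leg along +x to rail_corner2, the rear leg along +y into the stop post. Both bends have a 40 mm centre-line radius. A ring stays where it is left along the rod.
- rail_corner1 (a point): first corner: the point on the rod's axis height where the centre lines of the front leg and the cross leg meet (95 along +y from rail_end); the rod itself rounds it with 40 mm radius
- rail_corner2 (a point): second corner: the point where the centre lines of the cross leg and the rear leg meet (150 along +x from rail_corner1); rounded with 40 mm radius
- stop (a point): point on the rod's axis on the rear leg (219 along +y from rail_corner2) where the middle plane of a ring flush with the post lies; axes as the station's. The post's face is 6 further along +y; the post is 12 thick, 50 wide (x) up to 24 below the rod's axis, 18 wide above that, top 9 above the axis: room for a finger beside it at the ring's upper rim
- lamp: white tubular machine lamp, black ends, fixed, 200 long, diameter 67, along the station's y over the rear leg. Origin in its middle: 20 in +x beside the rear leg's axis, 158 above it; it reaches from 64 before to 136 past the stop point. No room for an upright gripper over the rear leg: lean the tool's upper end towards the station's -x, 25 to 45 degrees
- riser: fixed steel air pipe, diameter 26, standing in the tray on a round flange, with a threaded upper end that carries the elbow; a feed pipe with a valve leaves it 47 above its foot. Origin at the centre of its foot.
- elbow (a joint): turn of the elbow on its thread, rad; grows clockwise seen from above; 0 to 2.8. Moderately stiff (about 0.12 N m), stays where it is left. It starts 0.3 to 1.6 rad short of pointing at the stop; its pitch is negligible.
- elbow_axis (a point): on the elbow's vertical turning axis, 165 above the bench, in the middle of its square brass body 36 (x) by 34 (y) by 34 (z), which is open to a grasp from above across y; x points along the outlet, z up. Below the body is a round socket of diameter 39, from 20 to 40 below this point
- elbow_outlet (a point): mouth of the blue nozzle, 86 from the turning axis along the elbow's x
- oil_bottle: bystander: white bottle with red cap, diameter 64, 190 tall, origin at the centre of its underside
- soft_jaw: bystander: dark stepped steel chuck jaw, 76 by 32 by 38 high, lying in the tray, origin at its underside
- deburrer: bystander: hand deburring tool with blue handle, 160 long, lying in the tray, origin under its middle
- chuck_key: bystander: steel T-handled chuck key, 130 by 150, lying on the bench, origin under its middle
- tin: bystander: green-labelled tin, diameter 84, 110 tall, origin at the centre of its underside

How it is judged (in metres and radians):
On the way, in this order (a step that is already met when the one before it is completed fails the run):
1. the brass ring is round the rail's front leg (x of brass_ring in the frame of rail_end between -0.025 and 0.025 m and z of brass_ring in the frame of rail_end between -0.026 and 0.025 m and y of brass_ring in the frame of rail_end between 0.008 and 0.085 m), for 0.1 s.
2. the brass ring has come round both corners and is on the rear leg (x of brass_ring in the frame of stop between -0.025 and 0.025 m and z of brass_ring in the frame of stop between -0.026 and 0.025 m and y of brass_ring in the frame of stop between -0.18 and -0.03 m), for 0.1 s.
At the end, for the whole second after the job is handed in: the brass ring hangs on the rail at rest with the rod through it, its face within 5 mm of the stop post and square to the rail within 8 degrees, and the line of the elbow's outlet passes within 20 mm of the stop site sideways (about 6 degrees) (y of brass_ring in the frame of stop between -0.005 and 0.005 m and x of brass_ring in the frame of stop between -0.012 and 0.012 m and z of brass_ring in the frame of stop between -0.026 and -0.014 m and angle between the y axis of brass_ring and the y axis of stop, either way round below 0.14 rad and linear speed of brass_ring below 0.02 m/s and angular speed of brass_ring below 0.3 rad/s and y of stop in the frame of elbow_axis between -0.02 and 0.02 m and x of stop in the frame of elbow_axis above 0.05 m); the robot touches nothing.
It fails at once if the ring is forced against the rail or post with more than 40 N (contact force between brass_ring and station above 40 N).
It fails at once if the elbow is screwed well past the ring's place at the stop (its line more than 60 mm, about 19 degrees, past) (y of stop in the frame of elbow_axis above 0.06 m).
It fails at once if the arm or gripper pushes on the lamp (contact force between any of the arm, the fingers, brass_ring and lamp above 5 N).
It fails at once if a bystander is moved by more than 25 mm (distance of any of steel_ring_a, steel_ring_b, oil_bottle, soft_jaw, deburrer, chuck_key, tin from where it was at the start of the episode above 0.025 m).
It also fails if it takes over 69 s, if anything falls off the work surface, if the arm or the gripper's body presses on something with over 40 N, if the wrist force passes 120 N, or if a joint passes its speed limit or range.

## Working session

There is one attempt and no reset: what is moved stays moved. The work goes in short steps, Python scripts to look and compute and a tool call to move; the robot and the scene stay as the last step left them, time stands still between calls to the robot, and variables do not carry over. Pictures are saved under pics/ and viewed, and the job is handed in when it is done.

Besides the shell and the picture viewer there is one more tool, called after "Call:" in YAML: its name, and indented under it one key for each argument. move_arm: Moves the arm, as the interface text tells. Its arguments: {"type":"object","properties":{"moves":{"type":"array","items":{"type":"array","items":{"type":"number"}}},"force":{"type":"number"}},"required":["moves"]}

```bash
ls; mkdir -p pics; cat > h.py <<'E'
import numpy as np, cv2, json
from plant import observe, camera, arm, finder
def K(c):
    f=c['img'].shape[0]/2/np.tan(np.radians(c['fov_y'])/2); return f,c['cx'],c['cy']
def pts(c):
    f,cx,cy=K(c); z=c['z_map']; v,u=np.mgrid[:z.shape[0],:z.shape[1]]
    P=np.stack([(u-cx)/f*z,(v-cy)/f*z,z],-1)
    R=cv2.Rodrigues(np.array(c['rvec'],float))[0]
    W=(P-np.array(c['tvec']))@R
    W[z==0]=np.nan
    return W
def proj(c,p):
    f,cx,cy=K(c);R=cv2.Rodrigues(np.array(c['rvec'],float))[0]
    q=np.atleast_2d(p)@R.T+np.array(c['tvec']); return np.c_[q[:,0]/q[:,2]*f+cx,q[:,1]/q[:,2]*f+cy]
def save(c,n,crop=None,k=1):
    im=c['img'][...,::-1]
    if crop: a,b,d,e=crop; im=im[a:b,d:e]
    if k!=1: im=cv2.resize(im,None,fx=k,fy=k,interpolation=cv2.INTER_CUBIC)
    cv2.imwrite('pics/'+n+'.png',im)
def store(c,n): np.savez(''+n+'.npz',**c)
def load(n):
    d=np.load(''+n+'.npz'); return {k:(d[k] if d[k].ndim else d[k].item()) for k in d}
E
python3 - <<'E'
from h import *
print(observe())
for n in ['scene','side','wrist']:
    c=camera(n); store(c,n+'0'); save(c,n+'0',k=1.5)
    print(n,c['fov_y'],c['cx'],c['cy'],c['rvec'],c['tvec'])
    for t in ['brass_ring','rack','station','lamp','riser','elbow','elbow_outlet','rail_end','stop','elbow_axis','rail_corner1','rail_corner2']:
        try:
            r=finder.spot_in(t,n); W=pts(c)
            print(n,t,[(x['point'],round(x['conf'],2),W[int(x['point'][0]),int(x['point'][1])].round()) for x in r[:3]])
        except Exception as e: print(t,e)
E
```

```text
pics
{'clock': 0.0, 'joint_pos': array([-1.41767108e+00,  1.04669264e-01,  9.64556303e-02,  1.56391662e+00,
        1.59228643e-05,  1.35309362e+00]), 'qvel': array([-4.24178088e-04, -1.05270728e-03,  9.40443837e-04, -1.68175152e-05,
       -2.06075279e-03, -1.30020354e-03]), 'tau': array([ 3.11713129e-04, -5.56932378e+01,  5.03647006e+01,  1.68236217e-02,
       -2.94635247e-04, -5.79934181e-06]), 'position': array([ 217.38397431, -558.81707582,  193.83244981]), 'orientation': array([ 0.93277899,  1.36304168, -0.93115469]), 'ft_force': array([ 0.71879165, -0.70069021, -0.00978299]), 'wrist_torque': array([0.02883739, 0.01630651, 0.02724078]), 'gripper_width': 0.9985372954253006}
scene 53.76389103766478 253.21046578093046 190.7305250754638 [ 1.6638969   2.07154043 -0.71350248] [ 104.15112044 -301.85956348 1644.06126558]
scene brass_ring [([229.8, 309.2], 0.5, array([686., 203., 273.])), ([183.6, 156.5], 0.49, array([ 506., -336.,  103.]))]
scene rack [([204.9, 162.4], 0.85, array([ 530., -325.,   13.])), ([220.2, 256.7], 0.41, array([536.,  25.,  30.]))]
scene station [([232.1, 305.5
[... 1491 characters left out ...]
([587., 195.,   5.]))]
side stop [([218.6, 266.0], 0.74, array([594., 193.,   5.]))]
side elbow_axis [([189.1, 220.7], 0.73, array([448., 108., 175.])), ([221.5, 216.2], 0.23, array([427., 106.,  64.]))]
side rail_corner1 [([220.9, 267.9], 0.94, array([596., 180.,   5.]))]
side rail_corner2 [([220.9, 267.9], 0.94, array([596., 180.,   5.]))]
wrist 60.09140258814714 251.96104750004284 197.21746210982042 [-2.37666486  1.62510683  0.24995901] [-600.16315179  -40.13375639  378.89711201]
wrist brass_ring []
wrist rack []
wrist station []
wrist lamp []
wrist riser []
wrist elbow []
wrist elbow_outlet []
wrist rail_end []
wrist stop []
wrist elbow_axis []
wrist rail_corner1 []
wrist rail_corner2 []
```

View pics/scene0.png

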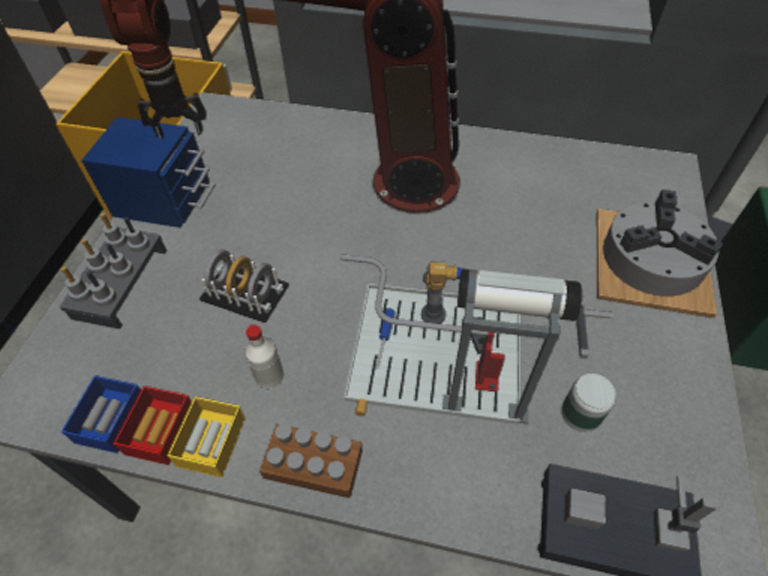

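View pics/side0.png

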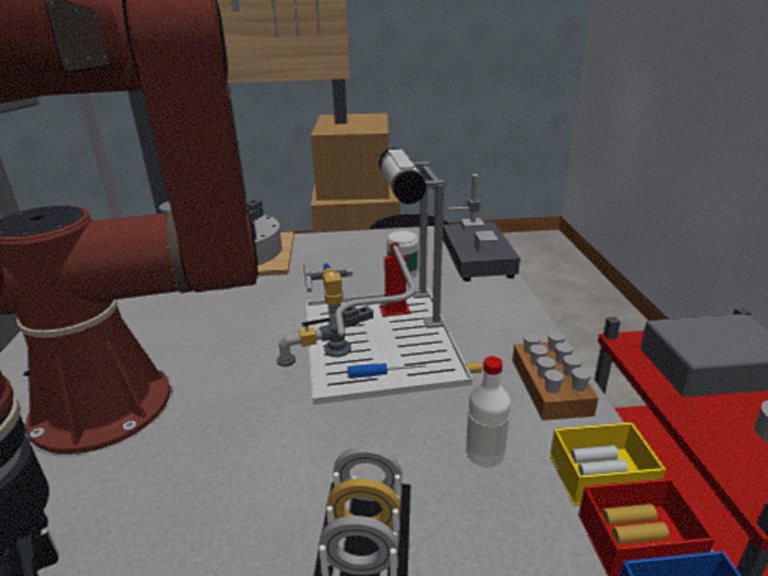

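```bash
python3 - <<'E'
from h import *
c=load('scene0'); save(c,'sc_a',(130,290,220,420),4)
c=load('side0'); save(c,'si_a',(90,270,180,360),4); save(c,'si_b',(280,384,150,330),4)
E
```

```text
(no output)
```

View pics/sc_a.png

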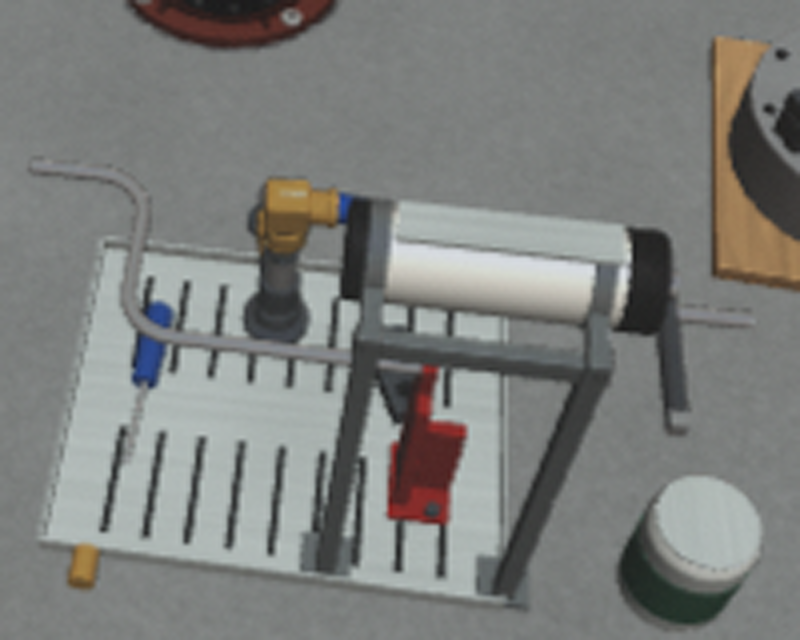

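View pics/si_a.png

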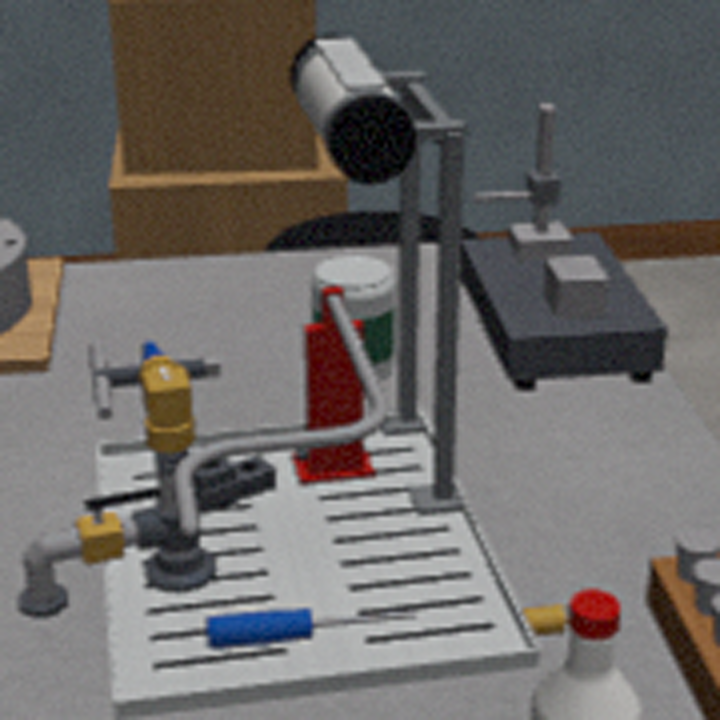

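View pics/si_b.png

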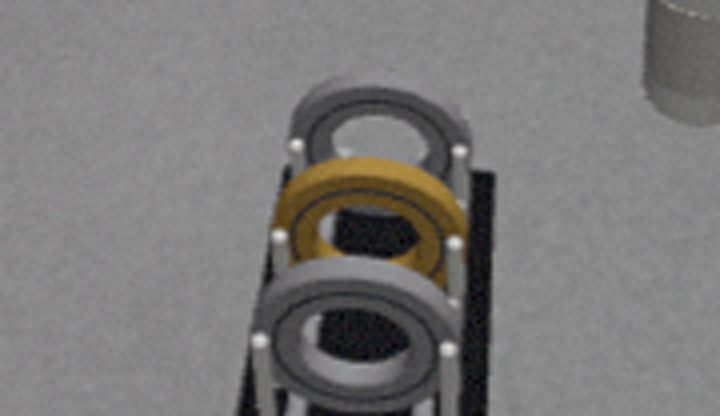

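The ring is in the middle slot of the rack. The rail, the red post and the lamp are clear in both views. Next I'll fit the poses.

```bash
python3 - <<'E'
from h import *
from scipy.spatial.transform import Rotation as Rn
from scipy.optimize import least_squares
o=observe(); R=Rn.from_rotvec(o['orientation']).as_matrix(); print('tool axes cols\n',R.round(4))
S=load('scene0');D=load('side0')
for n,c in (('scene',S),('side',D)):
    W=pts(c)
    m=(W[...,2]>170)&(W[...,2]<192)&(W[...,0]>300)&(W[...,0]<720)&(W[...,1]>-60)&(W[...,1]<420)
    print(n,m.sum()); 
    im=c['img'][...,::-1].copy(); im[m]=(0,255,0); 
    a=(130,290,220,420) if n=='scene' else (90,270,180,360)
    cv2.imwrite(f'pics/m_{n}.png',cv2.resize(im[a[0]:a[1],a[2]:a[3]],None,fx=4,fy=4,interpolation=0))
    np.save(n+'_rod.npy',W[m])
E
```

```text
tool axes cols
 [[-0.000e+00  9.321e-01  3.623e-01]
 [-1.000e-04  3.623e-01 -9.321e-01]
 [-1.000e+00 -0.000e+00  1.000e-04]]
scene 697
side 621
```

View pics/m_scene.png

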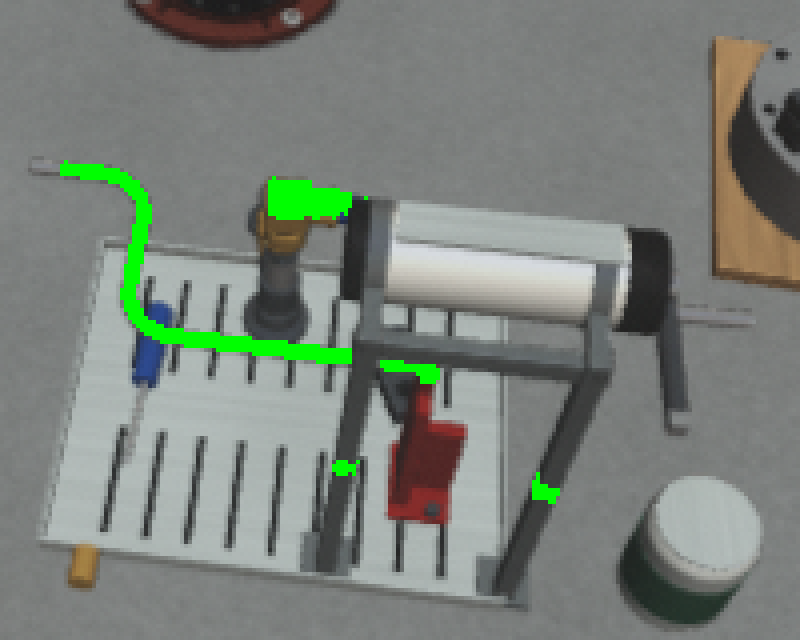

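View pics/m_side.png

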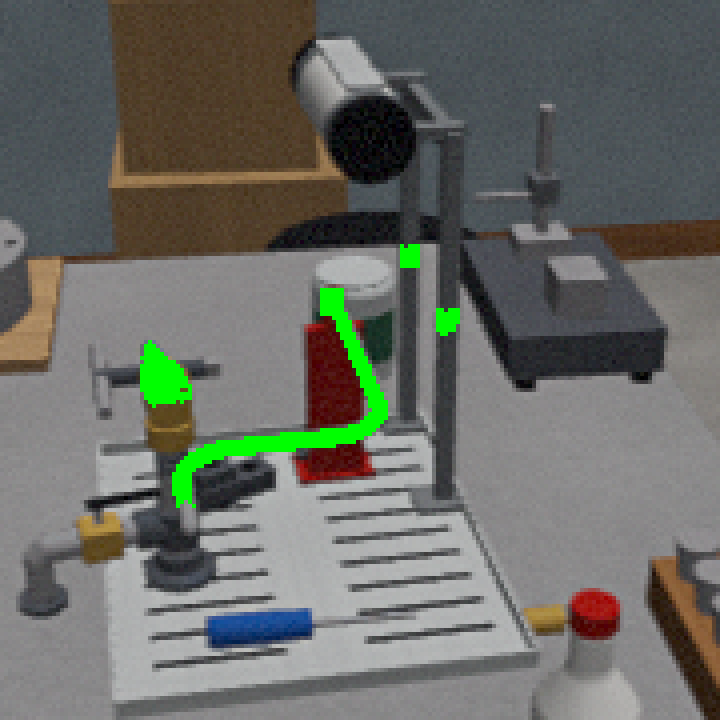

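```bash
cat > fit.py <<'E'
from h import *
from scipy.optimize import least_squares
from scipy.spatial import cKDTree
def path(step=0.5):
    L=[]
    for y in np.arange(0,55,step): L.append((0,y))
    for a in np.arange(0,np.pi/2,step/40): L.append((40-40*np.cos(a),55+40*np.sin(a)))
    for x in np.arange(40,110,step): L.append((x,95))
    for a in np.arange(0,np.pi/2,step/40): L.append((110+40*np.sin(a),135-40*np.cos(a)))
    for y in np.arange(135,95+225,step): L.append((150,y))
    L=np.array(L); return np.c_[L,np.zeros(len(L))]
P=path()
def fitrod(W,x0,dz=True):
    def f(p):
        th=p[2];c,s=np.cos(th),np.sin(th)
        Q=W-np.array([p[0],p[1],180+p[3]])
        Q=np.c_[c*Q[:,0]+s*Q[:,1],-s*Q[:,0]+c*Q[:,1],Q[:,2]]
        d,_=T.query(Q); return d-6
    T=cKDTree(P)
    r=least_squares(f,x0,loss='soft_l1',f_scale=1.5); return r.x,r.fun
E
python3 - <<'E'
from fit import *
S=load('scene0');D=load('side0')
allW=[]
for n,c in (('scene',S),('side',D)):
    W=pts(c); m=(W[...,2]>168)&(W[...,2]<192)&(W[...,0]>300)&(W[...,0]<720)&(W[...,1]>-120)&(W[...,1]<300)
    Q=W[m]; x0=[420,-20,0,0]
    for k in range(4):
        # crop to near path
        th=x0[2];cc,s=np.cos(th),np.sin(th);q=Q-np.array([x0[0],x0[1],180+x0[3]]);q=np.c_[cc*q[:,0]+s*q[:,1],-s*q[:,0]+cc*q[:,1],q[:,2]]
        d,_=cKDTree(P).query(q); sel=d<(60 if k==0 else 30 if k==1 else 14)
        x0,fun=fitrod(Q[sel],x0)
        print(n,k,sel.sum(),np.round(x0,3),np.abs(fun).mean().round(2))
    allW.append(Q[sel])
x0,fun=fitrod(np.vstack(allW),x0); print('joint',x0,np.abs(fun).mean())
th=x0[2]; c,s=np.cos(th),np.sin(th); st=lambda x,y:(x0[0]+c*x-s*y,x0[1]+s*x+c*y)
print('end',st(0,0),'c1',st(0,95),'c2',st(150,95),'stop',st(150,314))
# elbow: top face points
for n,c in (('scene',S),('side',D)):
    W=pts(c); m=(W[...,2]>177)&(W[...,2]<187)&(W[...,0]>380)&(W[...,0]<520)&(W[...,1]>60)&(W[...,1]<190)
    A=W[m]; print(n,'elbow top',len(A),A.min(0).round(),A.max(0).round(),np.median(A,0).round(1), cv2.minAreaRect(A[:,:2].astype(np.float32)))
    h=cv2.cvtColor(c['img'],cv2.COLOR_RGB2HSV)
    br=(h[...,0]>12)&(h[...,0]<28)&(h[...,1]>120)&(h[...,2]>70)
    R=br&(W[...,1]<-200)&(W[...,1]>-450)&(W[...,2]>15)&(W[...,2]<125)&(W[...,0]<600)&(W[...,0]>400)
    A=W[R]; print(n,'brass ring',len(A),A.min(0).round(),A.max(0).round(),np.median(A,0).round(1))
    top=A[A[:,2]>105]; print(' top',len(top),top.mean(0).round(1))
    bl=(h[...,0]>105)&(h[...,0]<125)&(h[...,1]>120)&(h[...,2]>60)&(W[...,2]>140)&(W[...,2]<200)&(W[...,0]<560)&(W[...,1]>80)&(W[...,1]<300)
    A=W[bl]; print(' blue',len(A), A.mean(0) if len(A) else '')
    be=br&(W[...,2]>120)&(W[...,2]<200)&(W[...,1]>60)&(W[...,1]<250); A=W[be];print(' brass elbow',len(A),A.min(0).round(),A.max(0).round())
E
```

```text
scene 0 467 [460.48  -44.071  -6.256   3.177] 17.81
scene 1 400 [464.032 -81.081  -6.213   0.66 ] 1.56
scene 2 502 [464.06  -81.683  -6.213   0.728] 1.39
scene 3 500 [464.022 -81.763  -6.213   0.715] 1.36
side 0 340 [ 4.5944e+02 -1.8207e+01  6.5000e-02  2.0610e+00] 21.72
side 1 204 [ 4.65181e+02 -8.05950e+01  7.50000e-02  1.37900e+00] 1.08
side 2 452 [ 4.64577e+02 -8.15180e+01  7.30000e-02  1.38900e+00] 0.98
side 3 452 [ 4.64577e+02 -8.15180e+01  7.30000e-02  1.38900e+00] 0.98
joint [ 4.64371926e+02 -8.16465377e+01  7.21586436e-02  1.08577177e+00] 1.2018321093582414
end (np.float64(464.37192564725865), np.float64(-81.64653772086588)) c1 (np.float64(457.52280186787283), np.float64(13.106243259191132)) c2 (np.float64(607.1324560469102), np.float64(23.920649226642382)) stop (np.float64(591.3434233344313), np.float64(242.35074432803697))
scene elbow top 117 [434. 108. 177.] [470. 174. 186.] [450.3 131.3 181.4] ((449.3669128417969, 141.79150390625), (32.6607780456543, 64.60882568359375), 9.12975788116455)
scene brass ring 136 [ 453. -353.   33.] [ 533. -330.  120.] [ 488.6 -341.2   92.1]
 top 49 [ 486.3 -340.2  112.5]
 blue 15 [449.18296206 170.33722618 174.30645112]
 brass elbow 205 [436. 108. 125.] [472. 164. 188.]
side elbow top 96 [433. 106. 177.] [469. 178. 185.] [448.2 127.1 181.9] ((445.9472351074219, 142.28948974609375), (32.56483459472656, 73.34101104736328), 11.847905158996582)
side brass ring 638 [ 435. -355.   23.] [ 532. -292.  118.] [ 488.5 -344.8   96.8]
 top 211 [ 483.  -343.6  111.7]
 blue 10 [438.96225939 191.62459963 174.33984285]
 brass elbow 234 [432. 103. 128.] [468. 164. 185.]
```

```bash
cat > fit2.py <<'E'
from fit import *
def brass(c,W):
    h=cv2.cvtColor(c['img'],cv2.COLOR_RGB2HSV)
    return (h[...,0]>12)&(h[...,0]<28)&(h[...,1]>110)&(h[...,2]>60)
def boxsdf(q,h):
    d=np.abs(q)-h; return np.linalg.norm(np.maximum(d,0),axis=1)+np.minimum(d.max(1),0)
def fitring(A,x0,freez=True,z=66):
    def f(p):
        zc=z if freez else p[3]
        q=A-np.array([p[0],p[1],zc]);c,s=np.cos(p[2]),np.sin(p[2])
        u=c*q[:,0]+s*q[:,1]; a=-s*q[:,0]+c*q[:,1]; r=np.hypot(u,q[:,2])
        return boxsdf(np.c_[r-38.5,a],np.array([11.5,6]))
    r=least_squares(f,x0[:3] if freez else x0,loss='soft_l1',f_scale=1.5); return r.x,np.abs(r.fun).mean()
E
python3 - <<'E'
from fit2 import *
S=load('scene0');D=load('side0'); AA=[];RR=[];EE=[]
for n,c in (('scene',S),('side',D)):
    W=pts(c); R=brass(c,W)&(W[...,1]<-200)&(W[...,1]>-450)&(W[...,2]>15)&(W[...,2]<125)&(W[...,0]<600)&(W[...,0]>400)
    A=W[R]; A=A[np.abs(A[:,1]-np.median(A[:,1]))<25]; AA.append(A)
    print(n,len(A),fitring(A,[488,-343,0]),fitring(A,[488,-343,0,66],False))
    m=(W[...,2]>70)&(W[...,2]<118)&(np.hypot(W[...,0]-450,W[...,1]-125)<40); B=W[m]; RR.append(B)
    f=lambda p:np.hypot(B[:,0]-p[0],B[:,1]-p[1])-13
    r=least_squares(f,[450,125],loss='soft_l1',f_scale=1.5); print(' riser',len(B),r.x,np.abs(r.fun).mean())
    m=(W[...,2]>127)&(W[...,2]<143)&(np.hypot(W[...,0]-450,W[...,1]-125)<40); B2=W[m]
    g=lambda p:np.hypot(B2[:,0]-p[0],B2[:,1]-p[1])-19.5
    r2=least_squares(g,[450,125],loss='soft_l1',f_scale=1.5); print(' socket',len(B2),r2.x,np.abs(r2.fun).mean())
    # elbow body+outlet: body box + nozzle axis
    m=(W[...,2]>150)&(W[...,2]<190)&(np.hypot(W[...,0]-450,W[...,1]-125)<95)&(W[...,0]<490); E=W[m]
    far=E[np.hypot(E[:,0]-r.x[0],E[:,1]-r.x[1])>30]; print(' outlet mean dir deg',len(far),np.degrees(np.arctan2(*(far.mean(0)[:2]-r.x)[::-1])), far[:,2].max(),far[:,2].min())
    top=E[E[:,2]>178]; EE.append(E)
    t=top[np.hypot(top[:,0]-r.x[0],top[:,1]-r.x[1])<26]; print(' top',len(t),t[:,:2].mean(0),cv2.minAreaRect(t[:,:2].astype(np.float32)))
print(fitring(np.vstack(AA),[488,-343,0]))
E
```

```text
scene 164 (array([ 4.81614319e+02, -3.41374236e+02, -1.47173271e-01]), np.float64(1.5925388774855451)) (array([ 4.81439018e+02, -3.41204357e+02, -1.50694592e-01,  6.65995165e+01]), np.float64(1.585659358188639))
 riser 64 [449.85751927 125.56986002] 0.9441311211202842
 socket 35 [449.159604   125.08566553] 1.0902069911194325
 outlet mean dir deg 56 90.70561701427268 183.5707993035306 159.03662914585863
 top 97 [452.44059788 127.38905778] ((452.90570068359375, 130.88478088378906), (36.187538146972656, 41.94868850708008), 9.129758834838867)
side 670 (array([ 4.82229499e+02, -3.40374468e+02, -1.59747442e-01]), np.float64(0.6728528125635079)) (array([ 4.82178317e+02, -3.40342916e+02, -1.59908297e-01,  6.65614887e+01]), np.float64(0.6443850662021985))
 riser 90 [444.58750446 126.86775   ] 4.509038351655776
 socket 53 [450.04911154 126.95258344] 1.18186121214547
 outlet mean dir deg 31 94.13566277609058 182.21065026851684 167.36716547165418
 top 73 [449.45526969 122.95902249] ((448.79803466796875, 129.25100708007812), (32.12045669555664, 46.37550735473633), 10.714746475219727)
(array([ 4.82188337e+02, -3.40427833e+02, -1.58633473e-01]), np.float64(0.866765479162685))
```

```bash
python3 - <<'E'
from h import *
S=load('scene0');D=load('side0')
p=np.array([217.4,-559.3])
from scipy.spatial.transform import Rotation as Rn
W=np.vstack([pts(S).reshape(-1,3),pts(D).reshape(-1,3)])
tz=np.array([.362,-.932]);ty=np.array([.932,.362])
q=W[:,:2]-p; a=q@ty;b=q@tz; h=W[:,2]-194
for lo in range(0,700,30):
    m=(h>=lo)&(h<lo+30)&(np.hypot(a,b)<160)
    if m.sum(): print(lo,m.sum(),'ty %d..%d'%(a[m].min(),a[m].max()),'tz %d..%d'%(b[m].min(),b[m].max()))
save(S,'grip',(0,110,40,300),3)
j=observe()['joint_pos'];print(np.degrees(j))
E
```

```text
0 911 ty -120..72 tz 0..157
30 85 ty -6..13 tz -51..47
60 298 ty -9..16 tz -57..54
90 281 ty -19..19 tz -75..73
120 766 ty -15..23 tz -73..68
150 693 ty -12..43 tz -68..66
180 1061 ty -6..39 tz -39..34
210 793 ty -11..41 tz -40..35
240 635 ty -9..44 tz -41..38
270 279 ty -8..44 tz -49..37
300 268 ty -22..55 tz -54..51
330 438 ty -35..58 tz -56..53
360 415 ty -31..57 tz -54..53
390 128 ty 20..52 tz -41..51
420 156 ty 71..87 tz -141..-116
450 209 ty 81..91 tz -133..-116
480 1 ty 89..89 tz -130..-130
[-8.12295110e+01  5.96598747e+00  5.57487760e+00  8.96047306e+01
 -9.50335777e-04  7.75283267e+01]
```

View pics/grip.png

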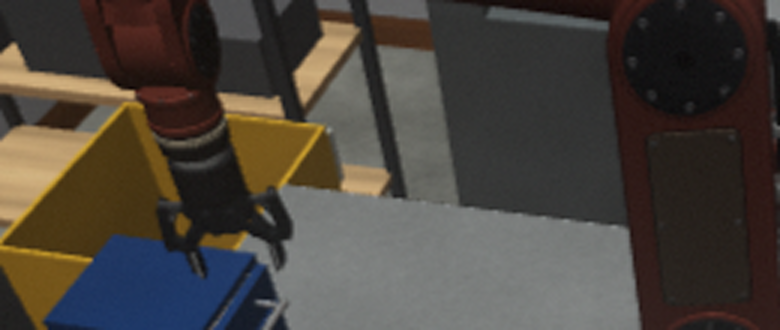

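```bash
cat > nav.py <<'E'
from h import *
from scipy.spatial.transform import Rotation as Rn
SX,SY,TH=464.37,-81.65,0.0722
def st(x,y):
    c,s=np.cos(TH),np.sin(TH); return np.array([SX+c*x-s*y,SY+s*x+c*y])
def cur():
    o=observe();R=Rn.from_rotvec(o['orientation']).as_matrix()
    return np.array(o['position']),R,np.degrees(np.arctan2(R[1,2],R[0,2])),o
def to(x,y,z):
    p,R,a,o=cur(); d=R.T@(np.array([x,y,z])-p); print('t%.2f pos'%o['clock'],p.round(1),'alpha %.2f'%a,'tilt x',R[:,0].round(3),'j',np.degrees(o['joint_pos']).round(0)); print('shift',d.round(1),'F',o['ft_force'].round(1),'T',o['wrist_torque'].round(2),'g %.3f'%o['gripper_width'])
    return d
E
python3 - <<'E'
from nav import *
S=load('scene0');D=load('side0')
for n,c in (('scene',S),('side',D)):
    W=pts(c).reshape(-1,3); q=W[:,:2]-st(150,314);cc,s=np.cos(TH),np.sin(TH)
    x=cc*q[:,0]+s*q[:,1];y=-s*q[:,0]+cc*q[:,1];z=W[:,2]-180
    m=(z>110)&(z<210)&(np.abs(x-20)<60)&(y>-90)&(y<160)
    print(n,m.sum(),x[m].min(),x[m].max(),y[m].min(),y[m].max(),z[m].min(),z[m].max(),np.percentile(x[m],[1,5]))
    A=np.c_[x[m],y[m],z[m]]; A=A[(A[:,1]>-55)&(A[:,1]<120)]
    f=lambda p:np.hypot(A[:,0]-p[0],A[:,2]-p[1])-33.5
    r=least_squares(f,[20,158],loss='soft_l1',f_scale=1.5) if False else None
    from scipy.optimize import least_squares as L
    r=L(f,[20,158],loss='soft_l1',f_scale=1.5); print(r.x,np.abs(r.fun).mean())
E
```

```text
scene 2210 -5.245072650558287 79.96382241660496 -65.28006506483032 145.92489305948973 131.9039028156863 198.46488701759824 [4.19961197 8.46358312]
[ 19.28338129 160.418921  ] 2.472110948708882
side 863 -13.533815032011084 79.98189478960602 -70.65905375671494 134.17321189240155 110.54591262788699 196.89775715810543 [-12.7457028  -11.51545044]
[ 23.94179879 162.11024614] 4.994793324339034
```

Call:
move_arm:
  moves:
    - [0.6, -40, 0, 0, 0]
    - [0.6, -20, 27, -9, 0]
    - [0.6, 0, 27, -9, 0]
    - [0.6, 0, 27, -9, 0]
    - [0.6, 0, 27, -9, 0]
    - [0.6, 0, 27, -9, 0]
    - [0.6, 0, 27, -9, 0]
    - [0.6, 0, 27, -9, 0]
    - [0.6, 0, 27, -9, 0]
    - [0.6, 0, 27, -9, 0]
    - [0.6, 0, 27, -9, 0]
    - [0.6, 0, 27, -9, 0]

```text
clock: 2.95
position: [459.3, -358.3, 254.7]
orientation: [0.932, 1.362, -0.932]
ft_force: [0.6, 0.5, -0.1]
gripper_width: 0.599
```

Call:
move_arm:
  moves:
    - [0.6, 0, 0, 0, -7]
    - [0.6, 0, 0, 0, -7]
    - [0.6, 0, 0, 0, -7]
    - [0.6, 0, 0, 0, -7]
    - [0.6, 0, 0, 0, -7]
    - [0.6, 0, 0, 0, -7]
    - [0.6, 0, 0, 0, -7]
    - [0.6, 0, 0, 0, -7]
    - [0.6, 0, 0, 0, -7]
    - [0.6, 0, 0, 0, -7]
    - [0.6, 0, 0, 0, -7]
    - [0.6, 0, 0, 0, -7]

```text
clock: 3.95
position: [458.4, -359.3, 254.6]
orientation: [-0.214, 1.56, 0.214]
ft_force: [0.2, 0.1, -0.2]
gripper_width: 0.597
```

```bash
python3 - <<'E'
from nav import *
to(482,-340,230)
E
```

```text
t3.95 pos [ 458.4 -359.3  254.6] alpha 15.59 tilt x [ 0. -0. -1.] j [-51.   4.  10.  96.  -0.  23.]
shift [24.6 12.3 28. ] F [ 0.2  0.1 -0.2] T [ 0.02 -0.04 -0.01] g 0.597
```

Call:
move_arm:
  moves:
    - [0.6, 0, 0, 0, -7]
    - [0.6, 0, 0, 0, -7]
    - [0.6, 0, 0, 0, -7]
    - [0.6, 0, 0, 0, -7]
    - [0.6, 0, 0, 0, -7]
    - [0.6, 0, 0, 0, -7]
    - [0.6, 0, 0, 0, -7]
    - [0.6, 0, 0, 0, -7]
    - [0.6, 0, 0, 0, -7]
    - [0.6, 0, 0, 0, -2.3]

```text
clock: 4.78
position: [458.4, -359.4, 254.6]
orientation: [-1.092, 1.28, 1.092]
ft_force: [0.7, 0.6, -0.1]
gripper_width: 0.603
```

```bash
python3 - <<'E'
from nav import *
c=camera('wrist'); store(c,'w1'); save(c,'w1',k=1.5)
to(482.2,-340.4,200)
E
```

```text
t4.83 pos [ 458.4 -359.4  254.6] alpha 80.89 tilt x [ 0. -0. -1.] j [-51.   4.  10.  96.  -0. -42.]
shift [ 54.6 -20.5  22.5] F [-0.2 -0.1 -0.9] T [-0.03  0.03 -0.02] g 0.600
```

View pics/w1.png

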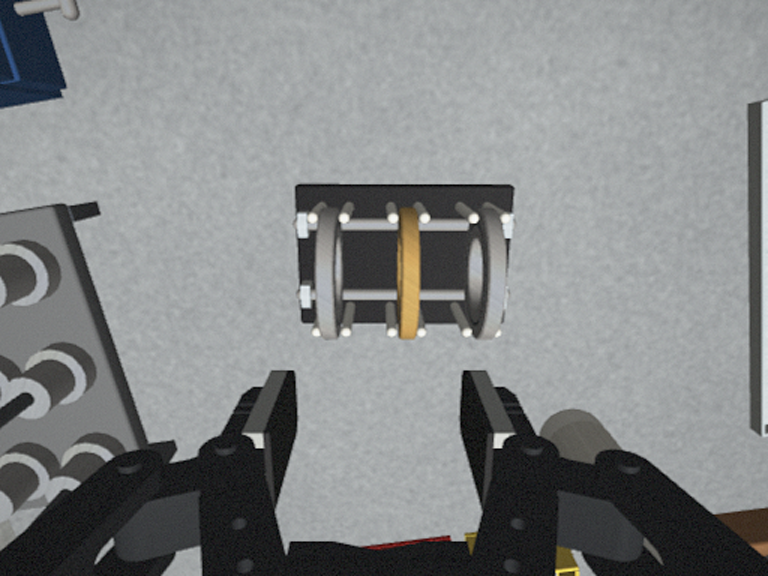

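Wrist view: the three rings are square to the image. The brass ring is in the middle, spanning (408, 205–340) in the 1.5x picture. I'll refine its pose with this depth map.

```bash
python3 - <<'E'
from fit2 import *
c=load('w1'); W=pts(c)
R=brass(c,W)&(np.hypot(W[...,0]-482,W[...,1]+340)<70)&(W[...,2]>20)&(W[...,2]<130)
A=W[R]; print(len(A),A.min(0),A.max(0)); print(fitring(A,[482,-340,-.158]))
E
```

```text
1122 [ 431.9119034  -353.85901496   20.22902871] [ 522.90354926 -329.18758018  117.0708375 ]
(array([ 4.82077845e+02, -3.42001402e+02, -1.51774801e-01]), np.float64(0.7040007333203911))
```

Call:
move_arm:
  moves:
    - [0.6, 0, -10, 11, 0]
    - [0.6, 0, -10.5, 10.7, 0]
    - [0.6, 30, 0, 0, 0]
    - [0.6, 30, 0, 0, 0]
    - [0.6, 30, 0, 0, 0]
    - [0.6, 20, 0, 0, 0]
    - [0.6, 20, 0, 0, 0]
    - [0.6, 15, 0, 0, 0]
    - [0.6, 10, 0, 0, 0]
    - [0.6, 0, 0, 0, 0]

```text
clock: 5.67
position: [481.2, -340.3, 97.3]
orientation: [-1.083, 1.283, 1.089]
ft_force: [-0.5, -0.2, 0.1]
gripper_width: 0.596
```

```bash
python3 - <<'E'
from nav import *
c=camera('wrist'); store(c,'w2'); save(c,'w2',k=1.5)
to(482.1,-341.2,97)
E
```

```text
t5.72 pos [ 481.7 -340.9   98.9] alpha 80.50 tilt x [-0.001  0.001 -1.   ] j [-48.   5.  -6.  80.  -0. -38.]
shift [ 1.9 -0.4 -0.2] F [0.6 0.  0.9] T [-0.02  0.    0.01] g 0.601
```

View pics/w2.png

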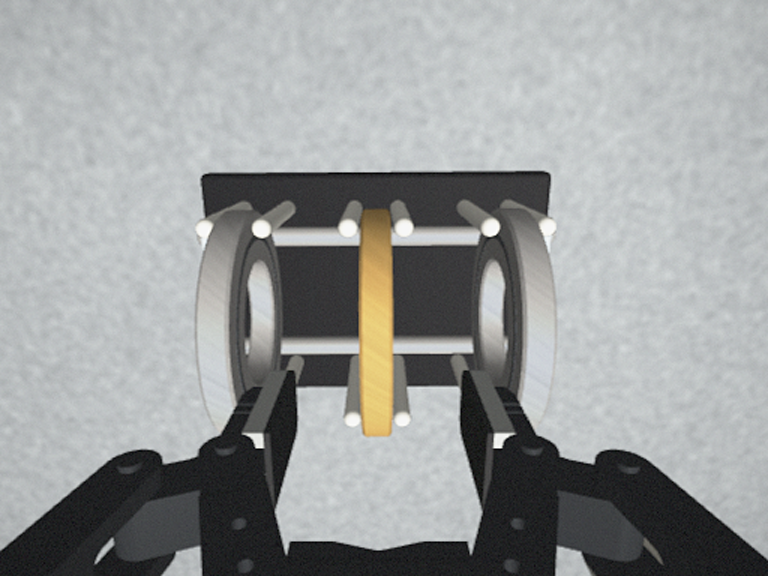

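The fingers sit symmetrically around the brass ring, clear of the steel rings. Now I'll close and lift.

Call:
move_arm:
  moves:
    - [0.1, 1, 0, 0, -0.4]
    - [0, 0, 0, 0, 0]
    - [0, 0, 0, 0, 0]
    - [0, 0, 0, 0, 0]
    - [0, 0, 0, 0, 0]
    - [0, 0, 0, 0, 0]
    - [0, 0, 0, 0, 0]
    - [0, 0, 0, 0, 0]
  force: 90

```text
clock: 6.38
position: [482.2, -341.4, 98.7]
orientation: [-1.092, 1.28, 1.092]
ft_force: [0.4, 0.9, -0.8]
gripper_width: 0.004
```

Call:
move_arm:
  moves:
    - [0, -10, 0, 0, 0]
    - [0, -25, 0, 0, 0]
    - [0, -35, 0, 0, 0]
    - [0, -35, 0, 0, 0]
    - [0, -35, 0, 0, 0]
    - [0, -30, 0, 0, 0]
    - [0, 0, 0, 0, 0]

```text
clock: 6.97
position: [483.5, -342.8, 276.7]
orientation: [-1.1, 1.28, 1.084]
ft_force: [1.8, 0.6, 1.6]
gripper_width: 0.004
```

```bash
python3 - <<'E'
from nav import *
c=camera('wrist'); store(c,'w3'); save(c,'w3')
print('end',st(0,-60),'y dir deg',90+np.degrees(TH))
to(*st(0,-60),216)
E
```

```text
end [ 468.69823731 -141.49368272] y dir deg 94.13675528084454
t7.02 pos [ 483.2 -342.5  273.5] alpha 80.94 tilt x [ 0.005 -0.005 -1.   ] j [-48.   6.  14.  97.  -0. -39.]
shift [ 56.4  46.3 196.4] F [ 0.1 -0.8 -0.6] T [ 0.06 -0.   -0.  ] g -0.004
```

View pics/w3.png

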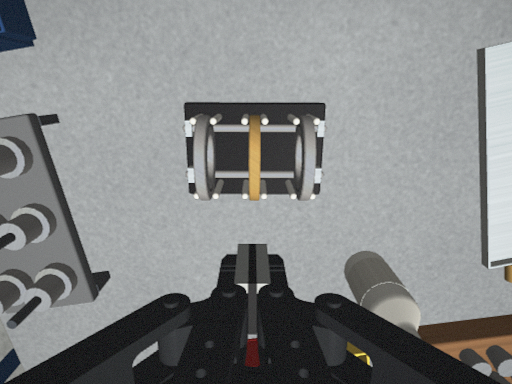

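```bash
python3 - <<'E'
from nav import *
c=load('w2'); W=pts(c)
T=np.array([481.7,-340.9,98.9]);print('tcp px',proj(c,T)*1.5, proj(c,[482.1,-341.2,116])*1.5)
print(np.linalg.norm(-cv2.Rodrigues(np.array(c['rvec']))[0].T@np.array(c['tvec'])-T), -cv2.Rodrigues(np.array(c['rvec']))[0].T@np.array(c['tvec']))
for v,u in ((420,278),(420,480),(380,290),(320,376),(430,376),(220,376)): print(v,u,W[int(v/1.5),int(u/1.5)])
E
```

```text
tcp px [[377.96068551 350.92709223]] [[377.40067989 371.5414253 ]]
193.52696982591394 [ 405.27283194 -328.46758761  276.26124479]
420 278 [ 468.35226455 -364.87502646  163.89943253]
420 480 [ 474.91897065 -314.13583298  167.09476583]
380 290 [ 466.38560458 -364.5083334   145.18100651]
320 376 [ 464.04380332 -339.02711819  112.14301614]
430 376 [ 511.91397545 -347.13998501  104.63693294]
220 376 [ 434.30532422 -334.13583944   78.36870697]
```

```bash
python3 - <<'E'
from nav import *
for n,T in (('w3',[483.2,-342.5,273.5]),('w1',[458.4,-359.4,254.6])):
    c=load(n);W=pts(c); R=cv2.Rodrigues(np.array(c['rvec']))[0]; C=-R.T@np.array(c['tvec'])
    print(n,'tcp px',proj(c,T),'cam-tcp',(C-T).round(1),'fwd',R[2].round(3))
    if n=='w3':
        for v in range(238,380,10): print(v,c['z_map'][v,252],(W[v,252]-T).round(1))
    else:
        for v in range(245,320,8): print(v,c['z_map'][v,188],(W[v,188]-T).round(1))
E
```

```text
w3 tcp px [[253.24021885 229.2770257 ]] cam-tcp [-77.3  12.7 181.4] fwd [ 0.302 -0.054 -0.952]
238 497.9228 [ 130.5  -23.2 -273.8]
248 147.69978 [-11.5   1.4  47.7]
258 139.00719 [-11.4   1.4  56.9]
268 129.59163 [-12.2   1.6  66.5]
278 122.964066 [-12.1   1.6  73.5]
288 120.78424 [-9.8  1.3 76.5]
298 121.36379 [-6.   0.7 77.1]
308 123.33408 [-1.4 -0.  76.6]
318 123.75832 [ 2.4 -0.6 77.4]
328 125.56437 [ 7.1 -1.4 77. ]
338 553.9576 [ 310.8  -51.8 -273.9]
348 531.46936 [ 310.1  -51.6 -250.5]
358 514.09814 [ 312.   -51.8 -231.6]
368 84.96336 [-10.6   1.7 113.9]
378 79.614944 [-12.5   2.  118.9]
w1 tcp px [[252.77317698 231.93169813]] cam-tcp [-76.5  11.7 178.8] fwd [ 0.296 -0.047 -0.954]
245 475.74405 [ 114.4 -111.5 -254.5]
253 143.03214 [-15.9 -25.9  49.6]
261 135.5691 [-15.9 -24.4  57.3]
269 133.02008 [-14.1 -24.2  60.5]
277 134.43214 [-10.3 -25.   60.3]
285 134.29216 [ -7.4 -25.5  61.3]
293 132.27313 [ -5.4 -25.4  64.1]
301 134.73814 [ -1.  -26.6  62.9]
309 133.15944 [  1.1 -26.6  65.2]
317 133.1626 [  4.2 -27.1  66.2]
```

```bash
python3 - <<'E'
from nav import *
p,R,a,o=cur(); print(p,a)
for n in ('scene','side'):
    c=camera(n); store(c,n+'1'); W=pts(c).reshape(-1,3)
    q=(W-p)@R
    m=(np.abs(q[:,1])<70)&(np.abs(q[:,2])<90)&(q[:,0]<100)&(q[:,0]>-300)
    for lo in range(-140,30,8):
        k=m&(q[:,0]>=lo)&(q[:,0]<lo+8)
        if k.sum(): print(n,lo,k.sum(),q[k,1:].min(0).round(),q[k,1:].max(0).round())
    uv=proj(c,p)[0]; print(uv); u,v=map(int,uv); save(c,'t_'+n,(max(0,v-80),v+40,max(0,u-70),u+70),5)
E
```

```text
[ 483.23936258 -342.4894366   273.49811266] 80.94379045894938
scene -140 69 [-20. -53.] [11. 61.]
scene -132 97 [-18. -59.] [13. 62.]
scene -124 61 [-18. -57.] [11. 62.]
scene -116 50 [-18. -50.] [ 5. 54.]
scene -108 54 [-17. -47.] [15. 47.]
scene -100 36 [-14. -39.] [14. 38.]
scene -92 49 [-13. -31.] [12. 33.]
scene -84 17 [-13. -25.] [-5. 23.]
scene -76 13 [-12.  -7.] [-5. 13.]
scene -68 18 [-11. -14.] [ 6. 14.]
scene -60 21 [-11. -13.] [ 6. 14.]
scene -52 18 [-11. -11.] [10. 14.]
scene -44 6 [-9. -1.] [ 3. 10.]
[144.96217837 143.46405523]
side -140 153 [-19. -51.] [20. 11.]
side -132 180 [-19. -62.] [20.  8.]
side -124 114 [-17. -62.] [17. -9.]
side -116 81 [-17. -57.] [17.  7.]
side -108 81 [-16. -51.] [17.  6.]
side -100 38 [-15. -44.] [ 12. -14.]
side -92 53 [-13. -38.] [12. 29.]
side -84 32 [-13. -32.] [12. 10.]
side -76 9 [-11. -14.] [ 7. -4.]
side -68 52 [-10. -14.] [12. -4.]
side -60 51 [-10. -14.] [11.  7.]
side -52 54 [-10. -13.] [11.  5.]
side -44 34 [-10. -12.] [11.  2.]
side -36 7 [-5. -6.] [ 7. -4.]
[237.28836101 258.37752025]
```

View pics/t_side.png

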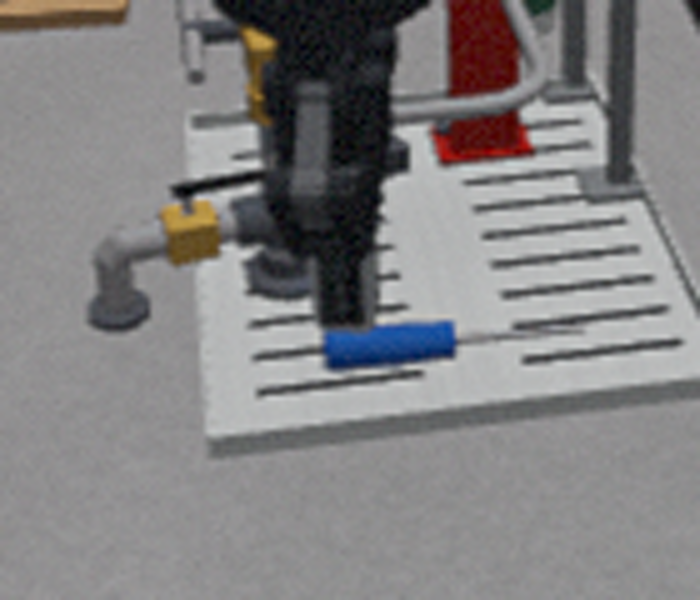

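All three cameras agree that the shut fingertips are about 40 mm short of the reported TCP, so the fingers closed above the ring. I'll pin that offset down.

```bash
python3 - <<'E'
from nav import *
p,R,a,o=cur()
for n in ('scene1','side1','w3'):
    c=load(n); W=pts(c); q=(W-p)@R
    m=(np.abs(q[...,1])<14)&(np.abs(q[...,2])<16)&(q[...,0]<-20)&(q[...,0]>-75)
    v,u=np.nonzero(m); print(n,'tip extreme px rows',np.unique(v)[-4:] if n!='w3' else np.unique(v)[:4],'max q', np.sort(q[...,0][m])[-6:].round(1))
    for k in (36,38,40,42,44): print(k,[proj(c,p+R@np.array([-k,y,z]))[0].round(1).tolist() for y,z in ((-11,0),(11,0),(0,-12),(0,12))])
# bench z check, and steel rings top heights
c=load('scene1');W=pts(c); m=(W[...,0]>300)&(W[...,0]<380)&(W[...,1]>-200)&(W[...,1]<0)&(abs(W[...,2])<30); print('bench',np.median(W[...,2][m]))
c=load('side1');W=pts(c); m=(W[...,0]>300)&(W[...,0]<380)&(W[...,1]>-200)&(W[...,1]<0)&(abs(W[...,2])<30); print('bench',np.median(W[...,2][m]))
save(load('w3'),'w3t',(220,270,220,290),8)
E
```

```text
scene1 tip extreme px rows [133 134 135 136] max q [-48.1 -47.1 -46.5 -45.2 -44.6 -43.3]
36 [[141.0, 138.4], [144.8, 133.7], [139.6, 135.1], [146.3, 137.1]]
38 [[140.8, 138.0], [144.7, 133.3], [139.4, 134.6], [146.1, 136.6]]
40 [[140.7, 137.5], [144.5, 132.8], [139.3, 134.1], [146.0, 136.1]]
42 [[140.5, 137.0], [144.3, 132.3], [139.1, 133.7], [145.8, 135.6]]
44 [[140.3, 136.6], [144.2, 131.8], [138.9, 133.2], [145.6, 135.2]]
side1 tip extreme px rows [241 242 243 244] max q [-40.3 -40.1 -39.8 -39.1 -38.6 -38.6]
36 [[242.2, 243.7], [229.5, 243.4], [235.0, 247.8], [236.6, 239.4]]
38 [[242.1, 242.7], [229.4, 242.5], [234.9, 246.9], [236.6, 238.5]]
40 [[242.1, 241.8], [229.4, 241.5], [234.9, 245.9], [236.5, 237.5]]
42 [[242.0, 240.8], [229.3, 240.6], [234.8, 245.0], [236.4, 236.6]]
44 [[242.0, 239.9], [229.2, 239.6], [234.8, 244.0], [236.4, 235.6]]
w3 tip extreme px rows [244 245 246 247] max q [-47.5 -47.4 -47.4 -47.  -46.6 -46.2]
36 [[254.8, 271.8], [255.0, 232.2], [230.9, 252.3], [278.9, 252.5]]
38 [[254.8, 273.9], [255.0, 233.9], [230.7, 254.2], [279.1, 254.4]]
40 [[254.8, 276.0], [255.0, 235.6], [230.4, 256.1], [279.4, 256.3]]
42 [[254.8, 278.1], [255.0, 237.4], [230.1, 258.1], [279.7, 258.2]]
44 [[254.9, 280.3], [255.0, 239.2], [229.8, 260.1], [280.1, 260.3]]
bench 0.4470305901721741
bench 1.1143568247015752
```

View pics/w3t.png

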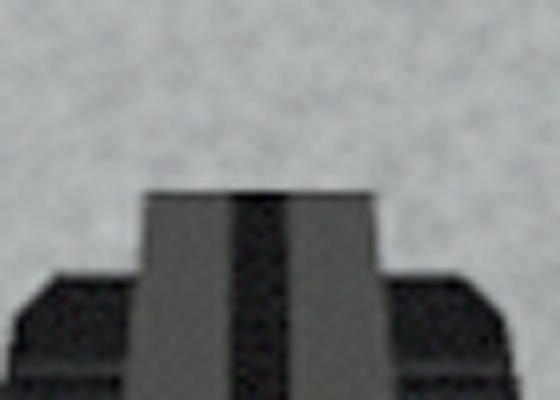

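The edge estimates are 40, 43 and 49 mm, so I'll take the tips as 42 mm behind the reported TCP. I'll regrasp with reported z = 56.

Call:
move_arm:
  moves:
    - [0.6, 0, 0, 0, 0]
    - [0.6, 30, 0.7, 1.3, 0]
    - [0.6, 35, 0.7, 0, 0]
    - [0.6, 35, 0, 0, 0]
    - [0.6, 35, 0, 0, 0]
    - [0.6, 30, 0, 0, 0]
    - [0.6, 20, 0, 0, 0]
    - [0.6, 15, 0, 0, 0]
    - [0.6, 12, 0, 0, 0]
    - [0.6, 5, 0, 0, 0]
    - [0.6, 0, 0, 0, 0]
    - [0.6, 0, 0, 0, 0]

```text
clock: 8.12
position: [481.1, -339.9, 52.0]
orientation: [-1.092, 1.28, 1.092]
ft_force: [-0.1, 0.7, 0.3]
gripper_width: 0.598
```

```bash
python3 - <<'E'
from nav import *
c=camera('wrist'); store(c,'w4'); save(c,'w4',k=1.5)
to(482.1,-341.2,56)
E
```

```text
t8.17 pos [ 481.4 -340.3   52.6] alpha 80.94 tilt x [ 0.001 -0.001 -1.   ] j [-48.   5. -10.  75.  -0. -39.]
shift [-3.4 -0.9 -0.8] F [-0.3 -0.  -0.3] T [ 0.05 -0.02 -0.04] g 0.598
```

View pics/w4.png

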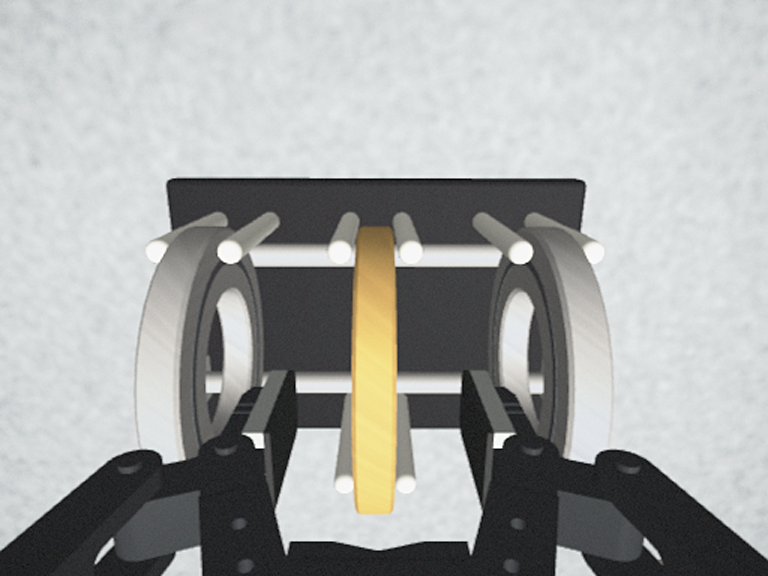

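Now the pads straddle the ring's upper rim. Closing.

Call:
move_arm:
  moves:
    - [0.6, -3, -0.9, -0.8, 0]
    - [0.1, 0, 0, 0, 0]
    - [0.1, 0, 0, 0, 0]
    - [0, 0, 0, 0, 0]
    - [0, 0, 0, 0, 0]
    - [0, 0, 0, 0, 0]
    - [0, 0, 0, 0, 0]
    - [0, 0, 0, 0, 0]
  force: 90

```text
clock: 8.83
position: [482.0, -341.1, 55.2]
orientation: [-1.093, 1.28, 1.091]
ft_force: [-1.3, 0.7, 6.2]
gripper_width: 0.119
```

```bash
python3 - <<'E'
from nav import *
to(482.1,-341.2,56)
E
```

```text
t8.83 pos [ 482.  -341.1   55.2] alpha 80.94 tilt x [ 0.001 -0.001 -1.   ] j [-48.   5.  -9.  75.  -0. -39.]
shift [-0.8 -0.1 -0.1] F [-1.3  0.7  6.2] T [ 0.03  0.17 -0.01] g 0.119
```

Call:
move_arm:
  moves:
    - [0, -8, 0, 0, 0]
    - [0, -15, 0, 0, 0]
    - [0, -25, 0, 0, 0]
    - [0, -25, 0, 0, 0]
    - [0, -25, 0, 0, 0]
    - [0, -25, 0, 0, 0]
    - [0, -20, 0, 0, 0]
    - [0, -10, 0, 0, 0]
    - [0, 0, 0, 0, 0]
    - [0, 0, 0, 0, 0]

```text
clock: 9.67
position: [481.6, -340.6, 206.7]
orientation: [-1.091, 1.28, 1.093]
ft_force: [-0.5, 0.7, -5.4]
gripper_width: 0.116
```

```bash
python3 - <<'E'
from fit2 import *
from nav import *
to(482.1,-341.2,208)
p,R,a,o=cur()
for n in ('side','scene','wrist'):
    c=camera(n); store(c,n+'2'); W=pts(c)
    m=brass(c,W)&(np.abs(W[...,0]-p[0])<70)&(np.abs(W[...,1]-p[1])<35)&(W[...,2]>120)&(W[...,2]<320)
    A=W[m]; print(n,len(A),fitring(A,[p[0],p[1],-.158,p[2]+10],False))
to(*st(0,-60),166)
E
```

```text
t9.67 pos [ 481.6 -340.6  206.7] alpha 80.94 tilt x [-0.001  0.001 -1.   ] j [-48.   4.   5.  91.  -0. -39.]
shift [-1.3 -0.6 -0.5] F [-0.5  0.7 -5.4] T [-0.06 -0.02 -0.  ] g 0.116
side 1098 (array([ 4.81865454e+02, -3.39836680e+02, -1.59530742e-01,  2.17870337e+02]), np.float64(0.6815045336424731))
scene 188 (array([ 4.80796521e+02, -3.40035052e+02, -1.68359688e-01,  2.16919597e+02]), np.float64(1.1898491817950292))
wrist 4952 (array([ 4.81031507e+02, -3.40739467e+02, -1.46359201e-01,  2.15178192e+02]), np.float64(0.48732990984530145))
t9.82 pos [ 481.1 -340.   205.5] alpha 80.94 tilt x [-0.002  0.002 -1.   ] j [-48.   4.   5.  91.  -0. -39.]
shift [ 40.   43.4 194. ] F [ 0.3 -0.6 -4.4] T [-0.01  0.05  0.03] g 0.123
```

Call:
move_arm:
  moves:
    - [0, 0, 0, 0, -6.6]
    - [0, 0, 0, 0, -6.6]
    - [0, 0, 0, 15, 0]
    - [0, 0, -1.5, 30, 0]
    - [0, 0, 0, 35, 0]
    - [0, 0, 0, 35, 0]
    - [0, 0, 0, 35, 0]
    - [0, 0, 0, 30, 0]
    - [0, 15, 0, 15, 0]
    - [0, 20, 0, 4, 0]
    - [0, 8, 0, 0, 0]
    - [0, 0, 0, 0, 0]

```text
clock: 10.82
position: [467.3, -141.1, 161.6]
orientation: [-1.259, 1.175, 1.267]
ft_force: [-0.3, 0.1, -4.3]
gripper_width: 0.124
```

```bash
python3 - <<'E'
from fit2 import *
from nav import *
p,R,a,o=cur()
for n in ('side','scene'):
    c=camera(n); store(c,n+'3'); W=pts(c); save(c,n+'3',(90,270,180,400) if n=='side' else (110,250,150,350),3)
    m=brass(c,W)&(np.abs(W[...,0]-p[0])<70)&(np.abs(W[...,1]-p[1])<35)&(W[...,2]>100)&(W[...,2]<320)
    A=W[m]; r=fitring(A,[p[0],p[1],.07,p[2]+10],False);print(n,len(A),r)
    q=r[0][:2]-[SX,SY]; print(' in rail frame', q@[np.cos(TH),np.sin(TH)],q@[-np.sin(TH),np.cos(TH)])
to(*st(0,-60),163)
E
```

```text
side 664 (array([ 4.67435908e+02, -1.40310993e+02,  7.23210323e-02,  1.72889830e+02]), np.float64(1.1403820303777825))
 in rail frame -1.1737249698147707 -58.729330651288706
scene 146 (array([ 4.67228996e+02, -1.41166107e+02,  4.94779481e-02,  1.74785361e+02]), np.float64(1.425852991169468))
 in rail frame -1.441782835899619 -59.56729042443537
t10.92 pos [ 468.5 -142.6  164.4] alpha 94.11 tilt x [-0.001  0.    -1.   ] j [-32. -14. -16.  87.  -0. -36.]
shift [ 1.4 -0.3  1. ] F [-0.1 -0.2 -4.5] T [ 0.07 -0.05 -0.01] g 0.119
```

View pics/side3.png

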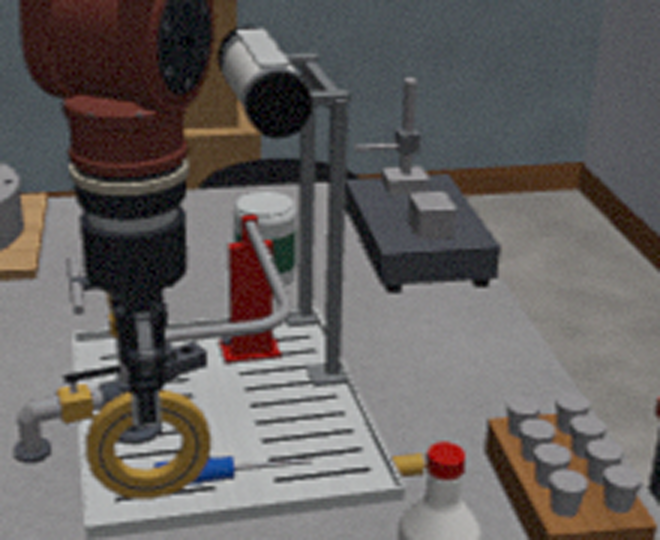

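View pics/scene3.png

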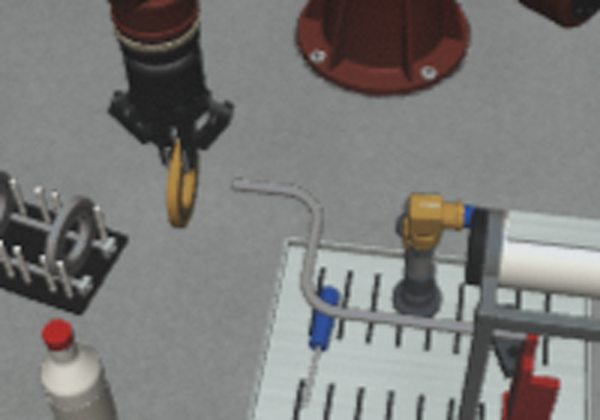

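The ring is in line with the rail end, offset about −1.3 mm in x. Threading now.

Call:
move_arm:
  moves:
    - [0, 0, -1.2, 10, 0]
    - [0, 0, 0, 14, 0]
    - [0, 0, 0, 14, 0]
    - [0, 0, 0, 14, 0]
    - [0, 0, 0, 10, 0]
    - [0, 0, 0, 5, 0]
    - [0, 0, 0, 0, 0]

```text
clock: 11.5
position: [465.3, -74.2, 165.1]
orientation: [-1.264, 1.173, 1.263]
ft_force: [0.2, 0.4, -5.3]
gripper_width: 0.116
```

```bash
python3 - <<'E'
from fit2 import *
from nav import *
p,R,a,o=cur()
for n in ('side','scene'):
    c=camera(n); store(c,n+'4'); W=pts(c); save(c,n+'4',(150,270,180,340) if n=='side' else (130,230,170,300),5)
to(*st(0,45),163)
E
```

```text
t11.60 pos [465.4 -75.4 164.8] alpha 94.17 tilt x [ 0.    -0.001 -1.   ] j [-25. -17. -19.  88.  -0. -29.]
shift [ 1.8  1.5 38.8] F [ 0.7 -0.3 -4.6] T [-0.02 -0.05  0.03] g 0.118
```

View pics/side4.png

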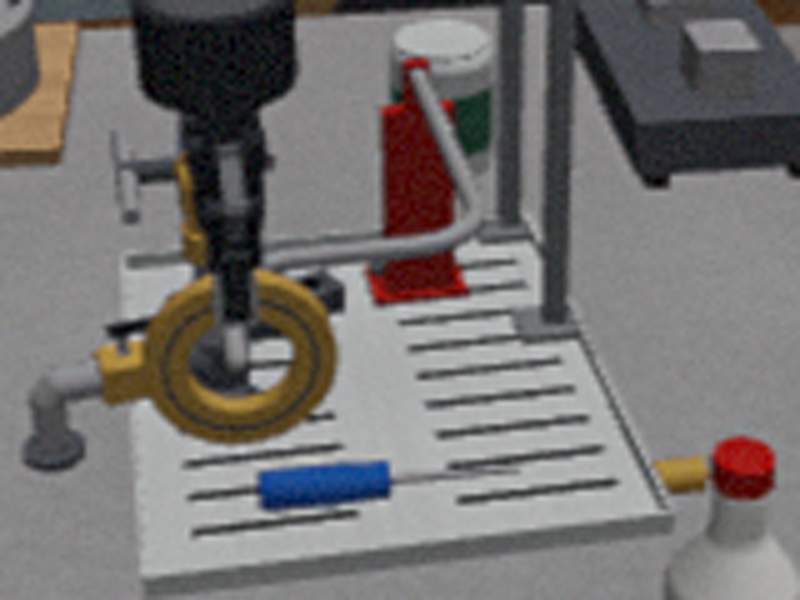

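View pics/scene4.png

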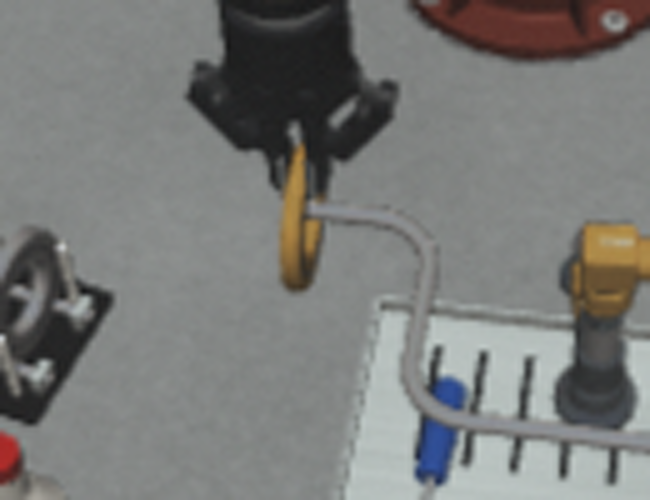

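The rod end sits inside the bore, close to centre. Going on along the front leg and round corner 1.

Call:
move_arm:
  moves:
    - [0, 1, 1, 12, 0]
    - [0, 0, 0, 14, 0]
    - [0, 0, 0, 13, 0]
    - [0, 0, 0, 9.8, 0]
    - [0, 0, -0.2, 4.2, 6]
    - [0, 0, -0.2, 4.2, 6]
    - [0, 0, -0.2, 4.2, 6]
    - [0, 0, -0.2, 4.2, 6]
    - [0, 0, -0.2, 4.2, 6]
    - [0, 0, -0.2, 4.2, 6]
    - [0, 0, -0.2, 4.2, 6]
    - [0, 0, 0, 0, 0]

```text
clock: 12.6
position: [469.1, 1.4, 163.5]
orientation: [-0.707, 1.453, 0.707]
ft_force: [0.6, 0.2, -4.8]
gripper_width: 0.119
```

```bash
cat >> nav.py <<'E'
def rf():
    p,R,a,o=cur(); q=p[:2]-[SX,SY]; print('railframe',round(q@[np.cos(TH),np.sin(TH)],1),round(q@[-np.sin(TH),np.cos(TH)],1),'z',p[2].round(1),'heading from st y %.1f'%(a-90-np.degrees(TH)),'F',o['ft_force'].round(1),'T',o['wrist_torque'].round(2),'t',o['clock'])
E
python3 -c "
from nav import *
rf()
th=np.radians(42);print(40-40*np.cos(th),55+40*np.sin(th))"
```

```text
railframe 10.7 82.5 z 163.5 heading from st y -42.3 F [ 0.6  0.2 -4.8] T [ 0.04 -0.05  0.04] t 12.6
10.274206980904232 81.76522425435434
```

Call:
move_arm:
  moves:
    - [0, 0, -0.2, 4.2, 6]
    - [0, 0, -0.2, 4.2, 6]
    - [0, 0, -0.2, 4.2, 6]
    - [0, 0, -0.2, 4.2, 6]
    - [0, 0, -0.2, 4.2, 6]
    - [0, 0, -0.2, 4.2, 6]
    - [0, 0, -0.2, 4.2, 6]
    - [0, 0, -0.2, 4.2, 6]
    - [0, 0, 0, 12, 0]
    - [0, 0, 0, 12, 0]
    - [0, 0, 0, 12, 0]
    - [0, 0, 0, 0, 0]

```text
clock: 13.6
position: [534.8, 18.9, 163.2]
orientation: [-0.059, 1.57, 0.059]
ft_force: [-0.1, -0.4, -3.9]
gripper_width: 0.119
```

```bash
python3 - <<'E'
from nav import *
rf()
for n in ('side','scene'):
    c=camera(n); store(c,n+'5'); save(c,n+'5',(130,270,180,360) if n=='side' else (110,230,180,320),4)
E
```

```text
railframe 77.5 95.2 z 163.2 heading from st y -89.8 F [-0.1 -0.4 -3.9] T [ 0.03  0.02 -0.02] t 13.6
```

View pics/side5.png

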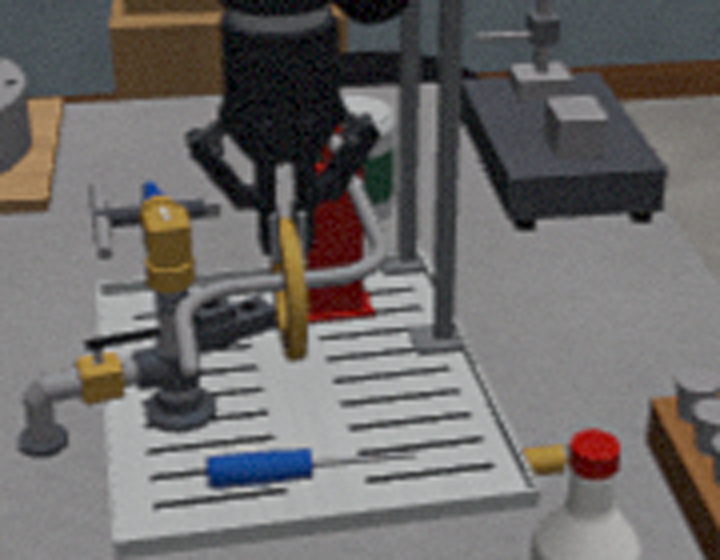

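View pics/scene5.png

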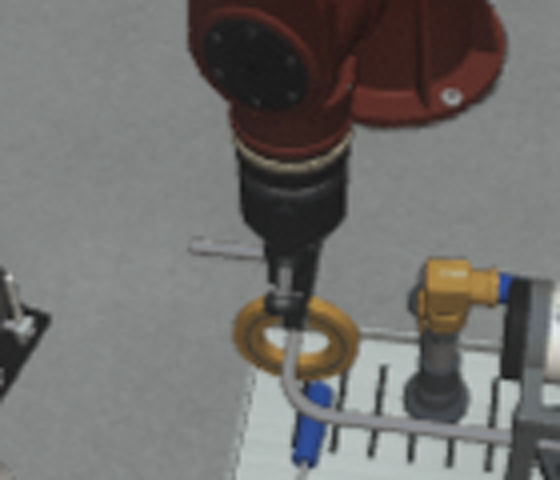

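The ring is on the cross leg with the rod through it and no contact. Next is corner 2.

Call:
move_arm:
  moves:
    - [0, 0, 0, 12, 0]
    - [0, 0, 0, 12, 0]
    - [0, 0, 0, 8.5, 0]
    - [0, 0, 0.2, 4.2, -6]
    - [0, 0, 0.2, 4.2, -6]
    - [0, 0, 0.2, 4.2, -6]
    - [0, 0, 0.2, 4.2, -6]
    - [0, 0, 0.2, 4.2, -6]
    - [0, 0, 0.2, 4.2, -6]
    - [0, 0, 0.2, 4.2, -6]
    - [0, 0, 0.2, 4.2, -6]
    - [0, 0, 0, 0, 0]

```text
clock: 14.7
position: [594.4, 37.0, 163.6]
orientation: [-0.715, 1.45, 0.715]
ft_force: [-0.4, -0.3, -5.0]
gripper_width: 0.12
```

```bash
python3 - <<'E'
from nav import *
rf()
th=np.radians(48);print(110+40*np.sin(th),135-40*np.cos(th))
E
```

```text
railframe 138.3 109.0 z 163.6 heading from st y -41.6 F [-0.4 -0.3 -5. ] T [-0.01 -0.01  0.06] t 14.7
139.72579301909576 108.23477574564566
```

Call:
move_arm:
  moves:
    - [0, 0, -0.8, 4.2, -6]
    - [0, 0, 0.2, 4.2, -6]
    - [0, 0, 0.2, 4.2, -6]
    - [0, 0, 0.2, 4.2, -6]
    - [0, 0, 0.2, 4.2, -6]
    - [0, 0, 0.2, 4.2, -6]
    - [0, 0, 0.2, 4.2, -6]
    - [0, 0, 0, 12, 0]
    - [0, 0, 0, 12, 0]
    - [0, 0, 0, 10, 0]
    - [0, 0, 0, 0, 0]
    - [0, 0, 0, 0, 0]

```text
clock: 15.7
position: [601.4, 98.4, 163.6]
orientation: [-1.262, 1.175, 1.262]
ft_force: [-0.1, 0.8, -4.1]
gripper_width: 0.118
```

```bash
cat >> nav.py <<'E'
def ringpose(names=('side','scene'),tag='r',zr=(95,260)):
    from fit2 import fitring,brass
    for n in names:
        c=camera(n); store(c,n+tag); W=pts(c); q=W[...,:2]-[SX,SY]
        x=q@[np.cos(TH),np.sin(TH)];y=q@[-np.sin(TH),np.cos(TH)]
        m=brass(c,W)&(x>90)&(x<215)&(y>115)&(y<340)&(W[...,2]>zr[0])&(W[...,2]<zr[1])
        if m.sum()<20: print(n,'few',m.sum()); continue
        A=np.c_[x[m],y[m],W[...,2][m]]; y0=np.median(A[:,1]); A=A[np.abs(A[:,1]-y0)<30]
        r=fitring(A,[150,y0,0,165],False); print(n,len(A),'ring railframe x %.1f y %.1f yaw(deg) %.1f z %.1f'%(r[0][0],r[0][1],np.degrees(r[0][2]),r[0][3]),'res %.2f'%r[1])
E
python3 - <<'E'
from nav import *
rf(); ringpose(tag='6')
save(load('side6'),'side6',(90,270,180,360),4)
save(load('scene6'),'scene6',(100,270,220,420),4)
E
```

```text
railframe 149.7 169.7 z 163.6 heading from st y -0.0 F [-0.1  0.8 -4.1] T [-0.05  0.03 -0.01] t 15.7
side 385 ring railframe x 149.2 y 170.7 yaw(deg) -0.2 z 175.0 res 1.39
scene 117 ring railframe x 155.1 y 168.7 yaw(deg) 7.7 z 197.0 res 1.98
```

View pics/side6.png

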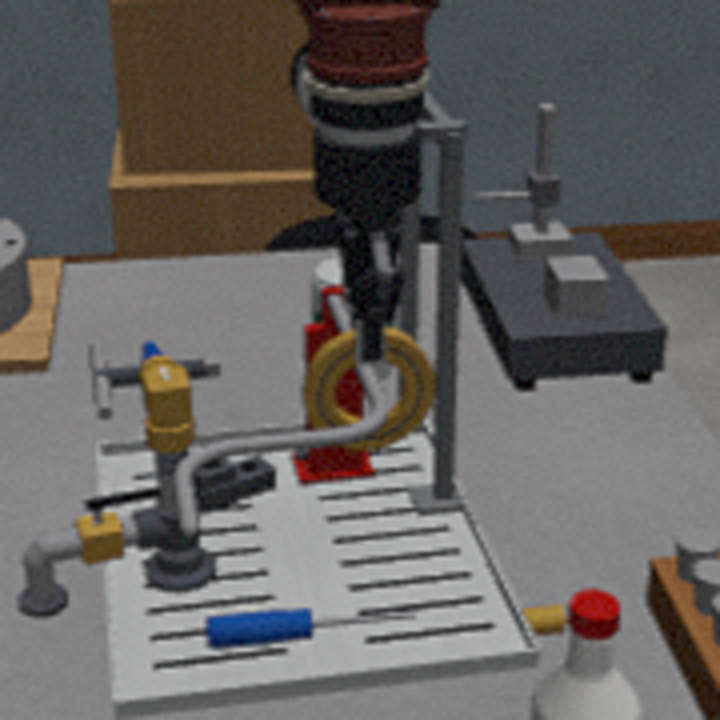

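View pics/scene6.png

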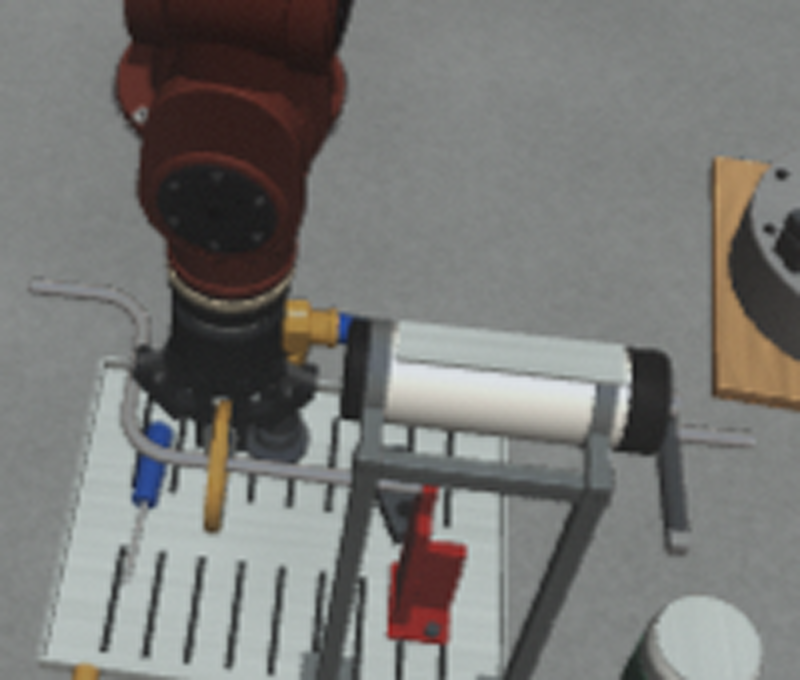

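The ring is on the rear leg, at rail-frame y = 170. I'll lower it gently onto the rod.

Call:
move_arm:
  moves:
    - [0, 4, 0, 0, 0]
    - [0, 4, 0, 0, 0]
    - [0, 3, 0, 0, 0]
    - [0, 0, 0, 0, 0]

```text
clock: 16.13
position: [601.1, 97.3, 151.3]
orientation: [-1.261, 1.176, 1.263]
ft_force: [-0.4, -0.7, -5.6]
gripper_width: 0.119
```

Call:
move_arm:
  moves:
    - [0, 1.5, 0, 0, 0]
    - [0, 0, 0, 0, 0]
    - [0, 0, 0, 0, 0]

```text
clock: 16.38
position: [601.7, 97.5, 151.1]
orientation: [-1.262, 1.174, 1.262]
ft_force: [0.1, -0.1, -4.3]
gripper_width: 0.117
```

Call:
move_arm:
  moves:
    - [0, 1.2, 0, 0, 0]
    - [0, 0, 0, 0, 0]
    - [0, 0, 0, 0, 0]

```text
clock: 16.63
position: [601.7, 97.5, 149.9]
orientation: [-1.262, 1.174, 1.262]
ft_force: [-0.2, -0.2, -4.8]
gripper_width: 0.12
```

Call:
move_arm:
  moves:
    - [0, 1.2, 0, 0, 0]
    - [0, 0, 0, 0, 0]
    - [0, 0, 0, 0, 0]

```text
clock: 16.88
position: [601.9, 97.5, 149.7]
orientation: [-1.263, 1.174, 1.261]
ft_force: [-3.1, -0.3, 4.4]
gripper_width: 0.12
```

Contact: the rod now takes the weight. Release, lift clear, and shift toward −x for a side grasp.

Call:
move_arm:
  moves:
    - [0.3, 0, 0, 0, 0]
    - [0.4, 0, 0, 0, 0]
    - [0.4, 0, 0, 0, 0]
    - [0.4, 0, 0, 0, 0]
    - [0.4, -15, 0, 0, 0]
    - [0.4, -30, 0, 0, 0]
    - [0.4, 0, 15, 0, 0]
    - [0.4, 0, 25, 0, 0]
    - [0.4, 0, 13, 0, 0]
    - [0.4, 0, 0, 0, 0]

```text
clock: 17.72
position: [547.3, 93.9, 194.2]
orientation: [-1.263, 1.174, 1.262]
ft_force: [-0.5, 1.1, 0.7]
gripper_width: 0.4
```

```bash
python3 - <<'E'
from nav import *
rf(); ringpose(tag='7'); ringpose(('wrist',),tag='7')
save(load('side7'),'side7',(90,270,180,360),4)
save(load('wrist7'),'wrist7',None,1.5)
E
```

```text
railframe 95.4 169.1 z 194.2 heading from st y 0.0 F [-0.5  1.1  0.7] T [ 0.03 -0.01 -0.02] t 17.7167
side 464 ring railframe x 150.0 y 169.5 yaw(deg) -0.1 z 159.8 res 1.22
scene 113 ring railframe x 149.5 y 167.0 yaw(deg) -0.2 z 159.1 res 1.36
wrist 2604 ring railframe x 150.0 y 167.8 yaw(deg) 0.2 z 157.9 res 0.41
```

View pics/side7.png

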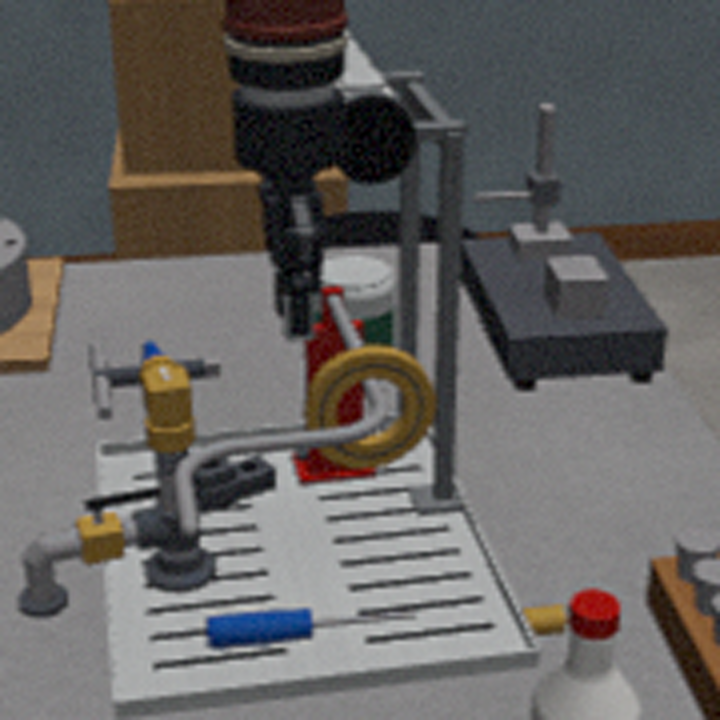

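View pics/wrist7.png

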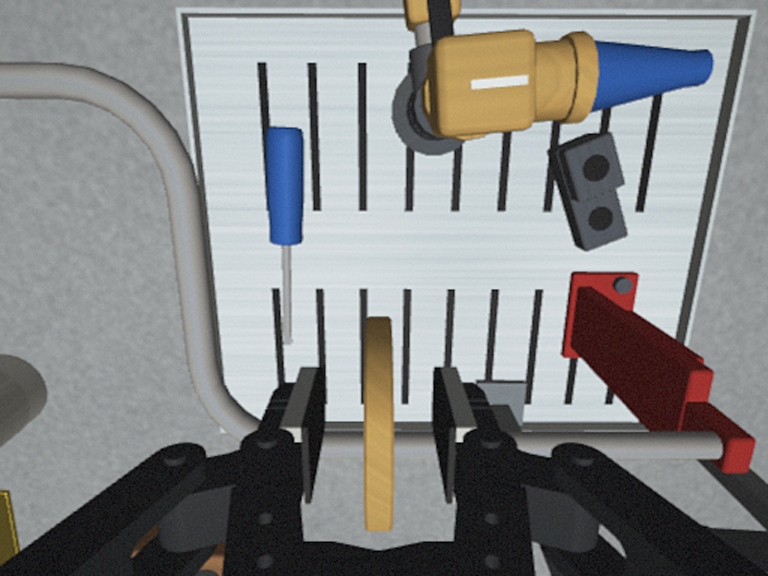

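```bash
python3 - <<'E'
from nav import *
p,R,a,o=cur(); p=np.array([547.3+0.9,93.9,194.2])
for n in ('side7','scene7'):
    W=pts(load(n)).reshape(-1,3); q=(W-p)@R
    for lo in range(-320,-120,15):
        k=(q[:,0]>=lo)&(q[:,0]<lo+15)&(np.abs(q[:,1])<75)&(np.abs(q[:,2])<75)
        if n=='side7': k&=(W[:,1]<150)
        if k.sum()>5: print(n,-lo-15,k.sum(),'ty',np.percentile(q[k,1],[1,99]).round(),'tz',np.percentile(q[k,2],[1,99]).round())
# lamp in rail frame, side view: left edge
W=pts(load('side7'));q=W[...,:2]-[SX,SY];x=q@[np.cos(TH),np.sin(TH)];y=q@[-np.sin(TH),np.cos(TH)]
for nm in ('side0','side7','scene0'):
    W=pts(load(nm));q=W[...,:2]-[SX,SY];x=q@[np.cos(TH),np.sin(TH)];y=q@[-np.sin(TH),np.cos(TH)];z=W[...,2]
    m=(x>125)&(x<215)&(y>235)&(y<300)&(z>295)&(z<380)
    print(nm,m.sum(),'front face y',np.percentile(y[m],[2,10,50]).round(1),'x',np.percentile(x[m],[0.5,2,98]).round(1),'z',np.percentile(z[m],[1,99]).round(1))
E
```

```text
side7 305 195 ty [-42.  52.] tz [-46. -13.]
side7 290 235 ty [-38.  47.] tz [-43.  -8.]
side7 275 174 ty [-34.  39.] tz [-42.  -4.]
side7 260 185 ty [-36.  40.] tz [-42.  -6.]
side7 245 181 ty [-37.  41.] tz [-42.  -4.]
side7 230 159 ty [-33.  39.] tz [-40.  -7.]
side7 215 115 ty [-29.  37.] tz [-38.  -6.]
side7 200 186 ty [-34.  38.] tz [-39.  11.]
side7 185 150 ty [-34.  38.] tz [-39.  -4.]
side7 170 153 ty [-33.  38.] tz [-39.  -1.]
side7 155 67 ty [-30.  36.] tz [-39. -10.]
side7 140 92 ty [-18.  20.] tz [-61.  14.]
side7 125 109 ty [-18.  21.] tz [-66.  11.]
side7 110 73 ty [-10.  18.] tz [-62.  16.]
scene7 305 124 ty [-52. -39.] tz [-45.  32.]
scene7 290 56 ty [-48.  -7.] tz [-31.  41.]
scene7 275 97 ty [-40. -13.] tz [-31.  37.]
scene7 260 157 ty [-40.  -0.] tz [-37.  39.]
scene7 245 141 ty [-41.  -4.] tz [-40.  40.]
scene7 230 105 ty [-40.  -9.] tz [-37.  39.]
scene7 215 37 ty [-39.  -9.] tz [-37.  37.]
scene7 200 159 ty [-37.  -6.] tz [-34.  35.]
scene7 185 108 ty [-38.  -1.] tz [-33.  37.]
scene7 170 107 ty [-39.  -3.] tz [-37.  36.]
scene7 155 26 ty [-36.  -6.] tz [-37.  36.]
scene7 140 104 ty [-20.   8.] tz [-58.  57.]
scene7 125 192 ty [-20.  11.] tz [-65.  65.]
scene7 110 103 ty [-18.  -1.] tz [-59.  59.]
side0 508 front face y [246.  248.  250.7] x [137.1 138.  206.3] z [309.5 375.6]
side7 417 front face y [246.4 247.8 250.5] x [146.4 149.5 208.2] z [309.8 375.8]
scene0 540 front face y [248.9 252.8 273.4] x [147.7 154.3 209. ] z [324.4 376.1]
```

Call:
move_arm:
  moves:
    - [0.4, 10, -1.5, -1, 0]
    - [0.4, 25, 0, 0, 0]
    - [0.4, 25, 0, 0, 0]
    - [0.4, 20, 0, 0, 0]
    - [0.4, 10, 0, 0, 0]
    - [0.4, 3, 0, 0, 0]
    - [0.4, 0, 0, 0, 0]
    - [0.4, 0, 0, 0, 0]

```text
clock: 18.53
position: [551.1, 92.7, 101.6]
orientation: [-1.263, 1.173, 1.261]
ft_force: [1.0, -0.6, 0.8]
gripper_width: 0.399
```

```bash
python3 - <<'E'
from nav import *
rf(); ringpose(('wrist',),tag='8')
save(load('wrist8'),'wrist8',None,1.5)
E
```

```text
railframe 99.1 167.7 z 101.6 heading from st y 0.0 F [ 1.  -0.6  0.8] T [-0. -0.  0.] t 18.5333
wrist 2664 ring railframe x 150.0 y 168.4 yaw(deg) 0.6 z 158.1 res 0.42
```

View pics/wrist8.png

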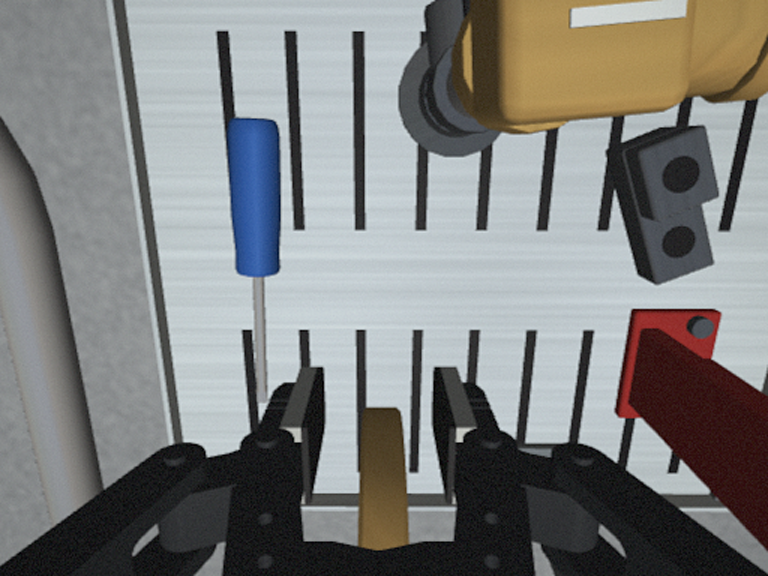

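The pads straddle the ring's −x rim. Closing.

Call:
move_arm:
  moves:
    - [0.1, 0, 0, 0.5, 0]
    - [0, 0, 0, 0, 0]
    - [0, 0, 0, 0, 0]
    - [0, 0, 0, 0, 0]
    - [0, 0, 0, 0, 0]
    - [0, 0, 0, 0, 0]
  force: 60

```text
clock: 19.08
position: [551.2, 93.4, 101.7]
orientation: [-1.263, 1.173, 1.261]
ft_force: [0.6, 1.0, 5.1]
gripper_width: 0.13
```

Call:
move_arm:
  moves:
    - [0, 0, 2, 0, 0]
    - [0, 0, 2, 0, 0]
    - [0, 0, 0.5, 4, 0]
    - [0, 0, 0, 8, 0]
    - [0, 0, 0, 8, 0]
    - [0, 0, 0, 0, 0]

```text
clock: 19.58
position: [546.0, 113.0, 102.2]
orientation: [-1.265, 1.172, 1.259]
ft_force: [2.8, 1.2, 7.0]
gripper_width: 0.13
```

```bash
python3 - <<'E'
from nav import *
rf(); print(cur()[3]['gripper_width']); ringpose(('side','wrist','scene'),tag='9')
save(load('side9'),'side9',(60,270,180,360),4)
save(load('wrist9'),'wrist9',None,1.5)
E
```

```text
railframe 95.4 188.2 z 102.2 heading from st y -0.0 F [2.8 1.2 7. ] T [ 0.1  -0.87  0.  ] t 19.5833
0.12990711267586713
side 335 ring railframe x 145.7 y 189.4 yaw(deg) 0.0 z 160.1 res 1.26
wrist 2636 ring railframe x 146.2 y 188.7 yaw(deg) 1.7 z 158.7 res 0.42
scene 114 ring railframe x 146.2 y 188.5 yaw(deg) -3.4 z 159.5 res 1.16
```

View pics/side9.png

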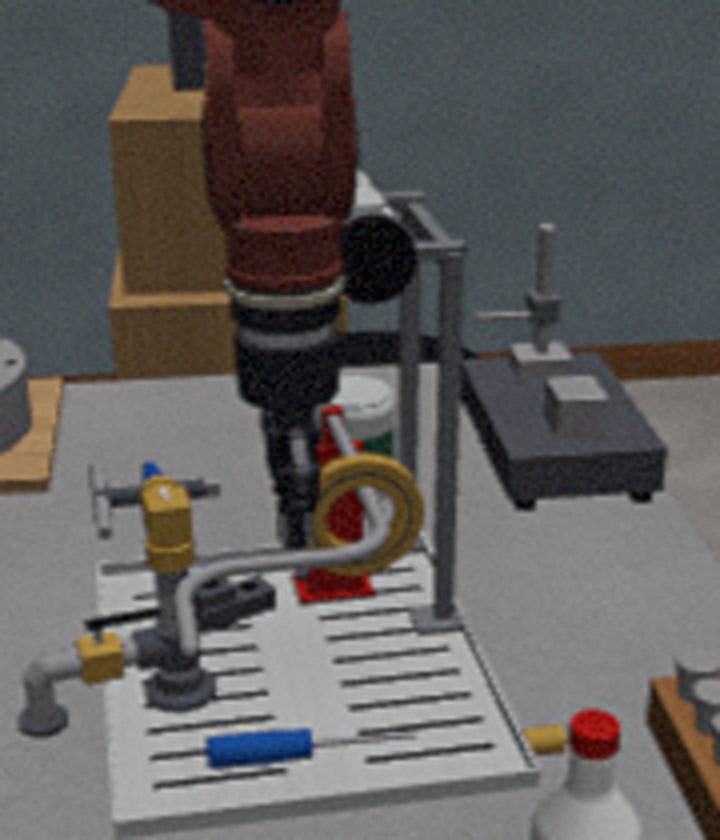

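View pics/wrist9.png

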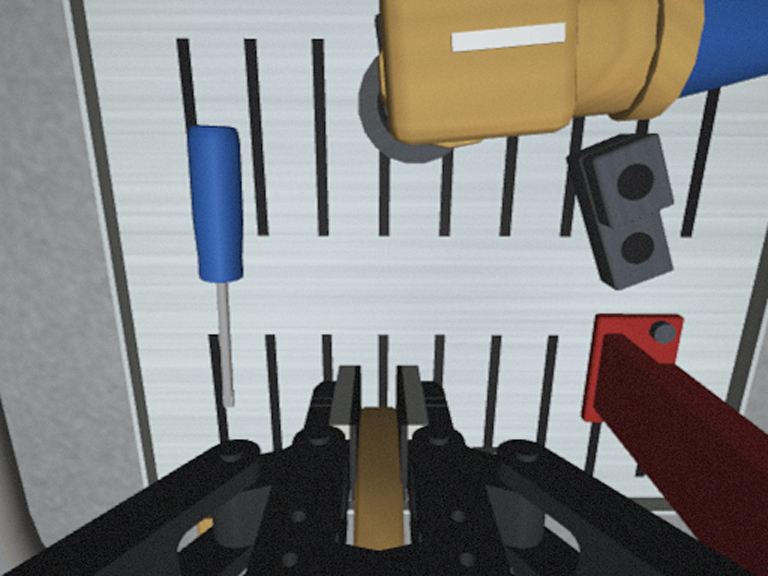

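Call:
move_arm:
  moves:
    - [0, -1, 1.6, 0, 0]
    - [0, -1, 1.6, 0, 0]
    - [0, 0, 0, 6, 0]
    - [0, 0, 0, 9, 0]
    - [0, 0, 0, 9, 0]
    - [0, 0, 0, 9, 0]
    - [0, 0, 0, 9, 0]
    - [0, 0, 0, 6, 0]
    - [0, 0, 0, 0, 0]
    - [0, 0, 0, 0, 0]

```text
clock: 20.57
position: [538.5, 160.8, 103.2]
orientation: [-1.263, 1.173, 1.261]
ft_force: [3.3, -0.9, 4.5]
gripper_width: 0.129
```

```bash
python3 - <<'E'
from nav import *
rf(); ringpose(('side','wrist','scene'),tag='10')
save(load('side10'),'side10',(60,240,200,360),5)
save(load('scene10'),'scene10',(100,270,220,420),4)
E
```

```text
railframe 91.4 236.5 z 103.2 heading from st y 0.0 F [ 3.3 -0.9  4.5] T [ 0.07 -0.98 -0.  ] t 20.5667
side 362 ring railframe x 142.0 y 237.4 yaw(deg) 0.5 z 161.5 res 1.40
wrist 2663 ring railframe x 142.3 y 236.3 yaw(deg) 1.3 z 159.5 res 0.42
scene 112 ring railframe x 142.2 y 235.3 yaw(deg) -2.8 z 160.3 res 1.12
```

View pics/side10.png

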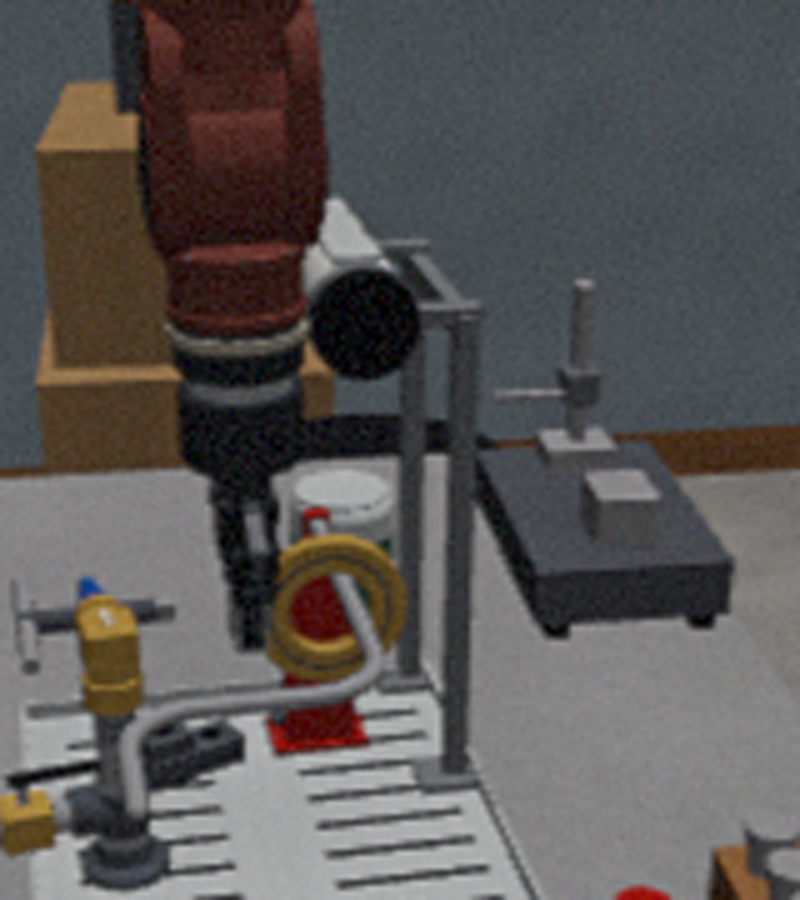

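View pics/scene10.png

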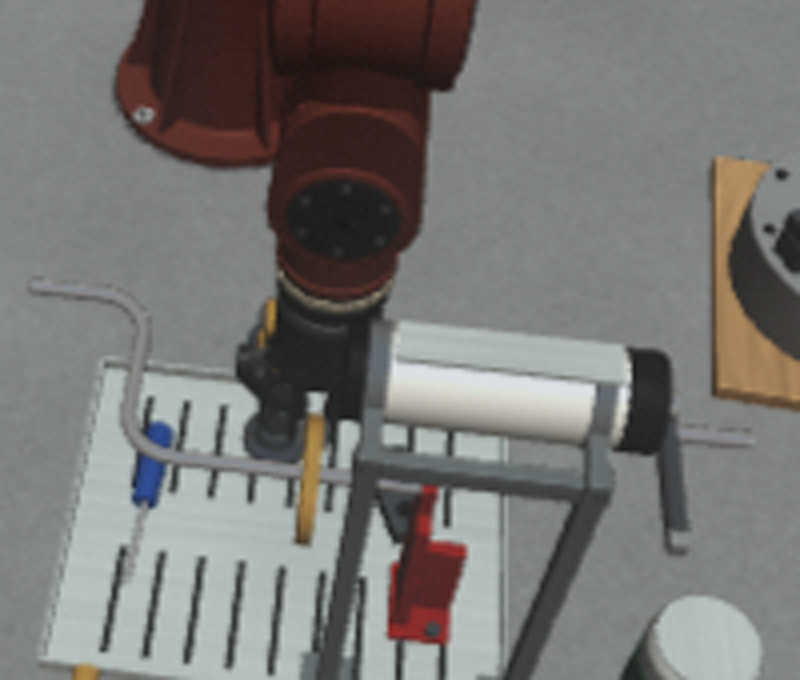

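There is still a visible gap between the wrist and the lamp, and forces are small. Continuing.

Call:
move_arm:
  moves:
    - [0, 0, 0, 4, 0]
    - [0, 0, 0, 7, 0]
    - [0, 0, 0, 7, 0]
    - [0, 0, 0, 7, 0]
    - [0, 0, 0, 5, 0]
    - [0, 0, 0, 0, 0]

```text
clock: 21.22
position: [536.4, 190.0, 103.3]
orientation: [-1.263, 1.174, 1.26]
ft_force: [3.4, -4.3, 5.1]
gripper_width: 0.13
```

```bash
python3 - <<'E'
from nav import *
rf()
E
```

```text
railframe 91.4 265.8 z 103.3 heading from st y -0.0 F [ 3.4 -4.3  5.1] T [-0.57 -1.09 -0.28] t 21.2167
```

Call:
move_arm:
  moves:
    - [0, 0, 0, 4, 0]
    - [0, 0, 0, 7, 0]
    - [0, 0, 0, 7, 0]
    - [0, 0, 0, 7, 0]
    - [0, 0, 0, 5, 0]
    - [0, 0, 0, 0, 0]

```text
clock: 21.72
position: [534.3, 219.9, 103.2]
orientation: [-1.263, 1.174, 1.26]
ft_force: [4.7, -3.8, 5.9]
gripper_width: 0.126
```

```bash
python3 - <<'E'
from nav import *
rf(); ringpose(('side','wrist','scene'),tag='11')
save(load('side11'),'side11',(60,240,200,360),5)
save(load('wrist11'),'wrist11',None,1.5)
E
```

```text
railframe 91.5 295.7 z 103.2 heading from st y -0.0 F [ 4.7 -3.8  5.9] T [-0.57 -1.18 -0.25] t 21.7167
side 341 ring railframe x 141.2 y 296.1 yaw(deg) -0.5 z 161.7 res 1.66
wrist 2645 ring railframe x 142.4 y 295.0 yaw(deg) 0.5 z 159.6 res 0.41
scene 110 ring railframe x 142.0 y 295.6 yaw(deg) -0.3 z 160.5 res 0.87
```

View pics/side11.png

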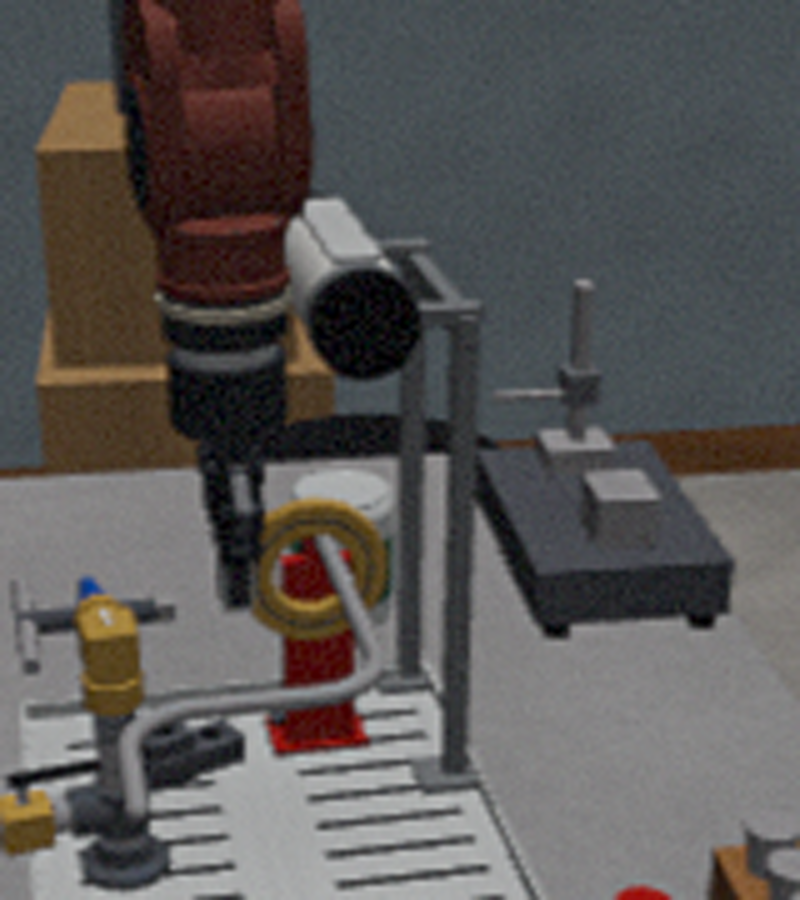

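View pics/wrist11.png

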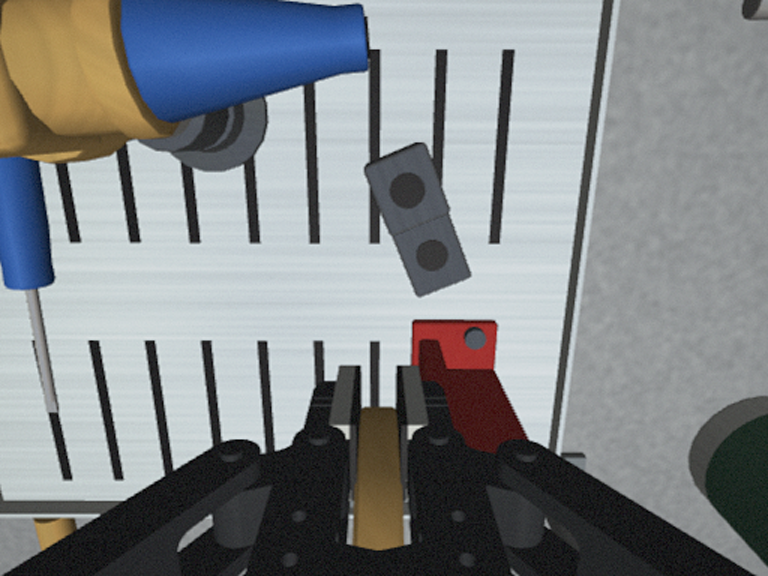

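Ring about 18 mm from flush. Creeping in.

Call:
move_arm:
  moves:
    - [0, 0, 0, 5, 0]
    - [0, 0, 0, 5, 0]
    - [0, 0, 0, 4, 0]
    - [0, 0, 0, 0, 0]

```text
clock: 22.2
position: [533.3, 233.5, 103.2]
orientation: [-1.263, 1.175, 1.259]
ft_force: [4.3, -3.6, 5.6]
gripper_width: 0.131
```

Call:
move_arm:
  moves:
    - [0, 0, 0, 1.2, 0]
    - [0, 0, 0, 0, 0]

```text
clock: 22.37
position: [533.3, 234.2, 103.2]
orientation: [-1.263, 1.175, 1.259]
ft_force: [4.2, -6.3, 5.2]
gripper_width: 0.128
```

Call:
move_arm:
  moves:
    - [0, 0, 0, 1.2, 0]
    - [0, 0, 0, 0, 0]

```text
clock: 22.53
position: [533.2, 235.3, 103.2]
orientation: [-1.263, 1.176, 1.259]
ft_force: [5.1, -6.5, 5.3]
gripper_width: 0.131
```

```bash
python3 - <<'E'
from nav import *
rf(); ringpose(('wrist','scene'),tag='12')
E
```

```text
railframe 91.6 311.1 z 103.2 heading from st y -0.1 F [ 5.1 -6.5  5.3] T [-1.12 -1.19 -0.46] t 22.5333
wrist 2673 ring railframe x 142.6 y 309.9 yaw(deg) -1.2 z 159.8 res 0.54
scene 107 ring railframe x 142.1 y 308.6 yaw(deg) 1.7 z 160.7 res 1.23
```

Call:
move_arm:
  moves:
    - [0, 0, 0, 1, 0]
    - [0, 0, 0, 0, 0]

```text
clock: 22.8
position: [533.2, 236.1, 103.2]
orientation: [-1.263, 1.176, 1.258]
ft_force: [4.7, -7.3, 6.3]
gripper_width: 0.135
```

Call:
move_arm:
  moves:
    - [0, 0, 0, 1, 0]
    - [0, 0, 0, 0, 0]

```text
clock: 22.97
position: [533.1, 237.2, 103.2]
orientation: [-1.263, 1.176, 1.258]
ft_force: [4.6, -7.3, 5.6]
gripper_width: 0.126
```

```bash
python3 - <<'E'
from nav import *
rf(); ringpose(('wrist','side'),tag='13')
save(load('side13'),'side13',(60,240,200,360),5)
save(load('wrist13'),'wrist13',None,1.5)
E
```

```text
railframe 91.5 313.0 z 103.2 heading from st y -0.1 F [ 4.6 -7.3  5.6] T [-1.17 -1.11 -0.49] t 22.9667
wrist 2659 ring railframe x 119.9 y 314.9 yaw(deg) 1.2 z 166.8 res 1.02
side 327 ring railframe x 141.6 y 312.9 yaw(deg) -1.0 z 161.8 res 1.49
```

View pics/side13.png

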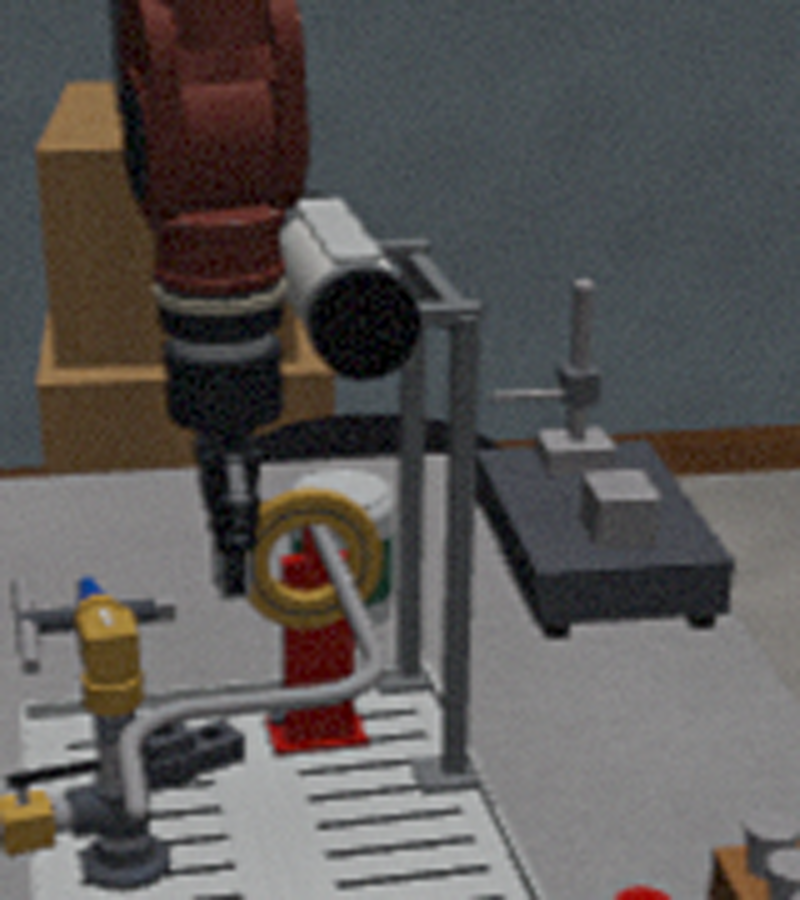

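View pics/wrist13.png

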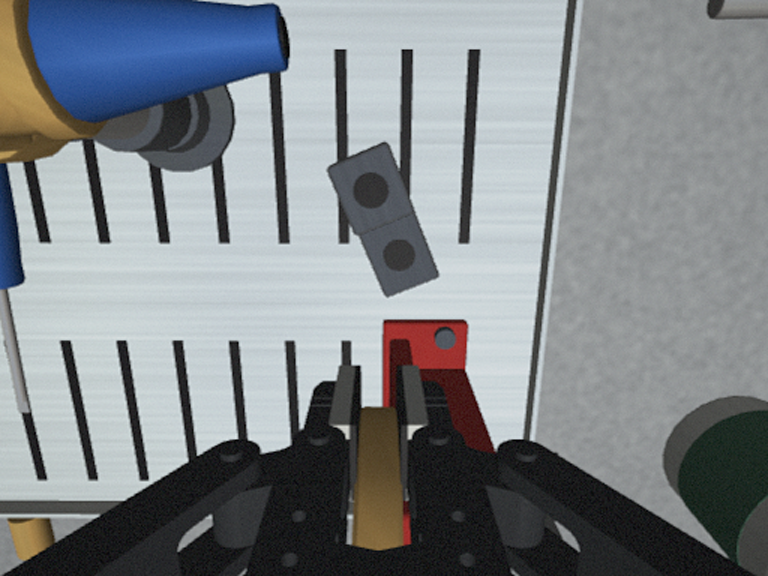

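```bash
python3 - <<'E'
from nav import *
for n in ('side0','side7','side13','wrist13','wrist9'):
    c=load(n);W=pts(c);h=cv2.cvtColor(c['img'],cv2.COLOR_RGB2HSV)
    q=W[...,:2]-[SX,SY];x=q@[np.cos(TH),np.sin(TH)];y=q@[-np.sin(TH),np.cos(TH)]
    m=((h[...,0]<8)|(h[...,0]>172))&(h[...,1]>130)&(x>120)&(x<180)&(y>290)&(y<345)&(W[...,2]>40)&(W[...,2]<185)
    m=cv2.erode(m.astype(np.uint8),np.ones((3,3)))>0
    if m.sum()>5: print(n,m.sum(),'post y',np.percentile(y[m],[5,25,50,75,95]).round(1),'x',np.percentile(x[m],[2,98]).round(1),'z',np.percentile(W[...,2][m],[2,98]).round())
from fit2 import *
for n in ('side13','wrist13'):
    c=load(n);W=pts(c); q=W[...,:2]-[SX,SY];x=q@[np.cos(TH),np.sin(TH)];y=q@[-np.sin(TH),np.cos(TH)]
    m=brass(c,W)&(x>85)&(x<215)&(y>290)&(y<330)&(W[...,2]>105)&(W[...,2]<215)
    print(n,m.sum(),'y pct',np.percentile(y[m],[2,10,50,90,98]).round(1))
    A=np.c_[x[m],y[m],W[...,2][m]];print(fitring(A,[142,312,0],True,z=160.5))
E
```

```text
side0 211 post y [316.5 318.5 320.  321.3 323.3] x [132.2 167.8] z [ 69. 155.]
side7 51 post y [316.9 318.8 319.9 321.5 324.9] x [133.4 168.1] z [ 71. 160.]
side13 106 post y [316.1 318.4 319.7 321.7 323.3] x [132.  167.8] z [ 66. 157.]
wrist13 89 post y [318.9 319.8 321.2 321.7 324.8] x [125.  134.7] z [ 42. 156.]
wrist9 4887 post y [317.8 318.2 318.5 319.1 325.2] x [125.  169.8] z [ 46. 145.]
side13 327 y pct [302.8 304.6 307.3 311.  315.6]
(array([ 1.41361678e+02,  3.12927332e+02, -1.82182010e-02]), np.float64(1.5641407400674323))
wrist13 2659 y pct [307.4 308.4 312.9 317.2 318.2]
(array([ 1.42789319e+02,  3.12034464e+02, -1.54976413e-03]), np.float64(0.5027545064030566))
```

Call:
move_arm:
  moves:
    - [0, 0, 0, 0.8, 0]
    - [0, 0, 0, 0, 0]

```text
clock: 23.23
position: [533.1, 237.8, 103.2]
orientation: [-1.263, 1.176, 1.258]
ft_force: [4.8, -7.6, 6.2]
gripper_width: 0.132
```

Call:
move_arm:
  moves:
    - [0, 0, 0, 0.8, 0]
    - [0, 0, 0, 0, 0]

```text
clock: 23.4
position: [533.1, 238.0, 103.2]
orientation: [-1.264, 1.177, 1.257]
ft_force: [3.9, -9.3, 6.2]
gripper_width: 0.132
```

```bash
python3 - <<'E'
from nav import *
rf()
E
```

```text
railframe 91.6 313.9 z 103.2 heading from st y -0.1 F [ 3.9 -9.3  6.2] T [-1.93 -1.13 -0.55] t 23.4
```

Contact with the post: the tool stopped following the command and the force rose. Releasing.

Call:
move_arm:
  moves:
    - [0, 0, -1.5, 0, 0]
    - [0, 0, 0, 0, 0]
    - [0.25, 0, 0, 0, 0]
    - [0.35, 0, 0, 0, 0]
    - [0.35, 0, 0, 0, 0]
    - [0.35, 0, 0, 0, 0]
    - [0.35, 0, 0, 0, 0]
    - [0.35, 0, 4, 0, 0]
    - [0.35, 0, 0, 0, 0]

```text
clock: 24.15
position: [528.7, 240.3, 102.5]
orientation: [-1.262, 1.175, 1.263]
ft_force: [0.4, 0.0, -0.8]
gripper_width: 0.35
```

```bash
python3 - <<'E'
from nav import *
from fit2 import *
rf()
for n in ('side','wrist','scene'):
    c=camera(n);store(c,n+'14');W=pts(c); q=W[...,:2]-[SX,SY];x=q@[np.cos(TH),np.sin(TH)];y=q@[-np.sin(TH),np.cos(TH)]
    m=brass(c,W)&(x>85)&(x<215)&(y>290)&(y<330)&(W[...,2]>100)&(W[...,2]<215)
    A=np.c_[x[m],y[m],W[...,2][m]];r,e=fitring(A,[148,312,0],True,z=159.5);print(n,m.sum(),r[:2].round(1),'yaw %.1f'%np.degrees(r[2]),e.round(2))
save(load('side14'),'side14',(100,240,200,340),5)
save(load('wrist14'),'wrist14',None,1.5)
E
```

```text
railframe 87.4 316.5 z 102.5 heading from st y 0.0 F [ 0.4  0.  -0.8] T [ 0.02 -0.06 -0.04] t 24.15
side 369 [149.7 313.8] yaw -0.9 1.53
wrist 2020 [150.2 313.5] yaw 1.1 0.46
scene 114 [149.2 313.7] yaw -1.3 1.08
```

View pics/side14.png

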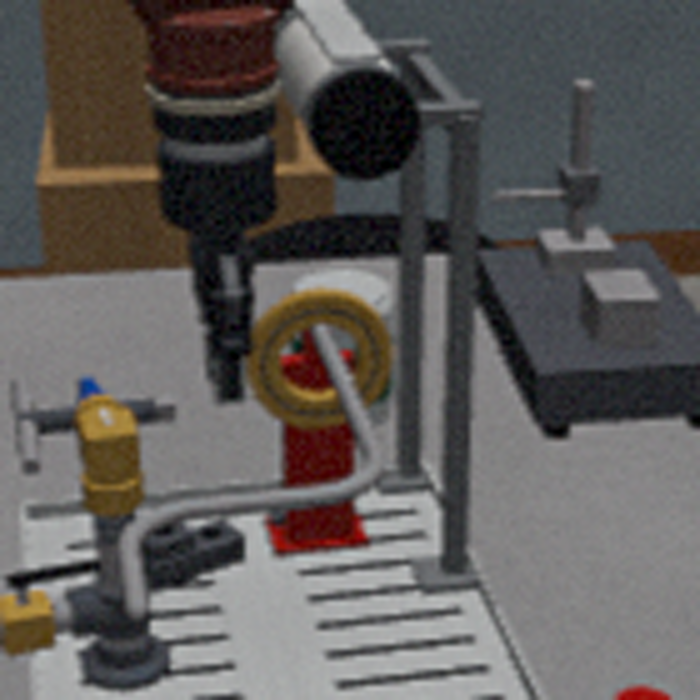

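View pics/wrist14.png

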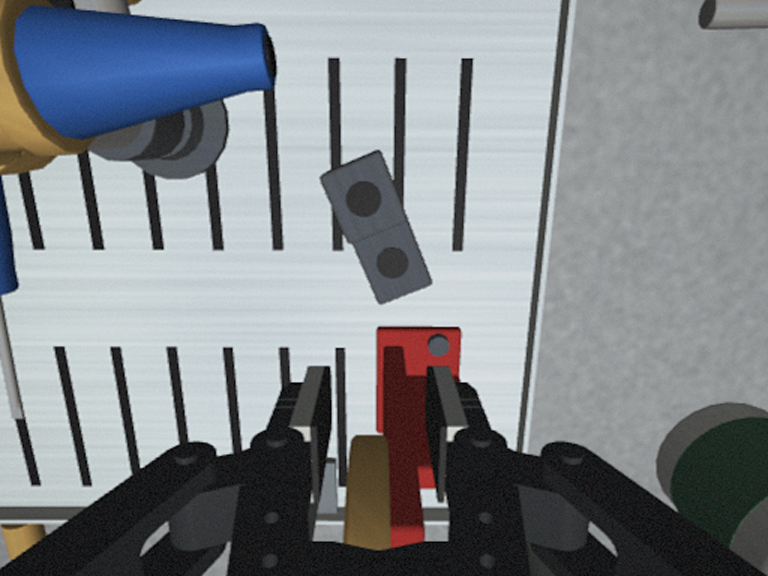

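The ring hangs at rail frame (150, 313.7), flush and square to within about 1°. Backing off and measuring the elbow.

Call:
move_arm:
  moves:
    - [0.35, 0, 10, 0, 0]
    - [0.35, 0, 20, 0, 0]
    - [0.35, 0, 15, 0, 0]
    - [0.35, -20, 5, 0, 0]
    - [0.35, -40, 0, 0, 0]
    - [0.35, -40, 0, 0, 0]
    - [0.6, -40, 0, 0, 0]
    - [0.6, -20, 0, 0, 0]
    - [0.6, 0, 0, 0, 0]

```text
clock: 25.05
position: [481.5, 237.0, 268.6]
orientation: [-1.265, 1.167, 1.257]
ft_force: [0.2, -0.1, 0.5]
gripper_width: 0.599
```

```bash
python3 - <<'E'
from nav import *
for n in ('wrist7','wrist9'):
    c=load(n);W=pts(c);h=cv2.cvtColor(c['img'],cv2.COLOR_RGB2HSV)
    r=np.hypot(W[...,0]-449.8,W[...,1]-125.8)
    top=(W[...,2]>176)&(W[...,2]<190)&(r<26)
    wh=top&(h[...,1]<70)&(h[...,2]>140)
    A=W[wh][:,:2]; u,s,vt=np.linalg.svd(A-A.mean(0)); d=vt[0]*np.sign(vt[0][1]); print(n,len(A),'mark center',A.mean(0).round(1),'dir',np.degrees(np.arctan2(d[1],d[0])).round(1))
    T=W[top][:,:2]; print(' top',len(T),T.mean(0).round(1),cv2.minAreaRect(T.astype(np.float32)),np.median(W[top][:,2]))
    bl=(h[...,0]>105)&(h[...,0]<125)&(h[...,1]>120)&(W[...,2]>140)&(W[...,2]<195)&(r<95)&(r>40)
    B=W[bl]; 
    if len(B): print(' blue',len(B),B.mean(0).round(1),'from axis deg',np.degrees(np.arctan2(B[:,1].mean()-125.8,B[:,0].mean()-449.8)).round(1))
s=st(150,314)-[449.8,125.8];print('stop angle',np.degrees(np.arctan2(s[1],s[0])),np.hypot(*s))
c=camera('wrist');store(c,'w15');save(c,'w15',None,1.5)
to(449.8,125.8,200)
E
```

```text
wrist7 272 mark center [450.  129.1] dir 90.5
 top 4976 [449.7 126.4] ((449.3592224121094, 129.0475311279297), (34.010284423828125, 45.299781799316406), 9.035384178161621) 181.17675116093704
 blue 2417 [440.8 184.4 172.7] from axis deg 98.7
wrist9 1025 mark center [449.6 129. ] dir 97.1
 top 13417 [453.9 127.4] ((454.9257507324219, 129.28964233398438), (25.527549743652344, 45.67209243774414), 4.16378116607666) 181.20437601585178
 blue 2614 [447.  173.  174.7] from axis deg 93.4
stop angle 39.472455357895335 183.3431086780467
t25.10 pos [481.  236.9 265.7] alpha 94.15 tilt x [ 0.005  0.001 -1.   ] j [12. -4.  3. 97. -0.  8.]
shift [  65.4   39.4 -108.6] F [ 0.1  0.5 -0. ] T [ 0.06 -0.02 -0.01] g 0.599
```

View pics/w15.png

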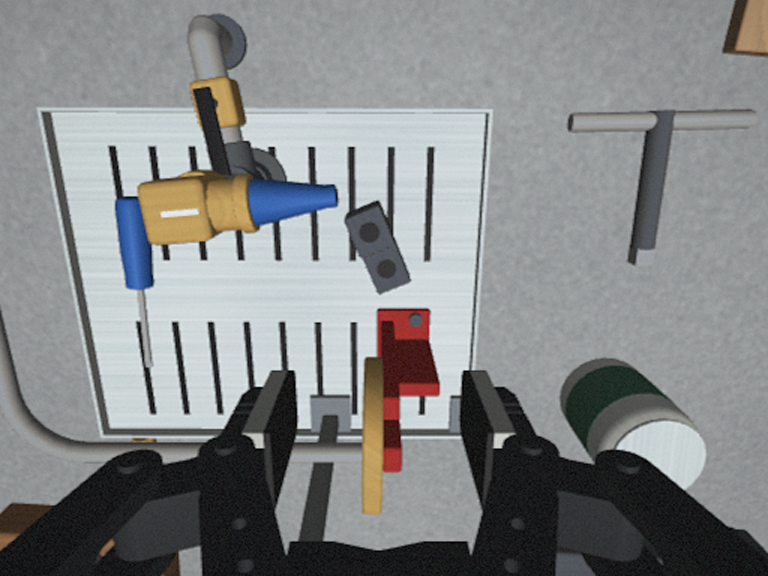

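```bash
python3 - <<'E'
from nav import *
n='w15';c=load(n);W=pts(c);h=cv2.cvtColor(c['img'],cv2.COLOR_RGB2HSV)
r=np.hypot(W[...,0]-449.8,W[...,1]-125.8)
top=(W[...,2]>176)&(W[...,2]<190)&(r<26)
wh=top&(h[...,1]<70)&(h[...,2]>140)
A=W[wh][:,:2];d=np.linalg.svd(A-A.mean(0))[2][0];d*=np.sign(d[1]);print('mark',len(A),A.mean(0),np.degrees(np.arctan2(d[1],d[0])))
T=W[top&(r<20)];print('top',W[top][:,:2].mean(0),cv2.minAreaRect(W[top][:,:2].astype(np.float32)),T[:,2].mean())
bl=(h[...,0]>105)&(h[...,0]<125)&(h[...,1]>120)&(W[...,2]>140)&(W[...,2]<195)&(r<100)&(r>30)
B=W[bl];print('blue',len(B),B.min(0),B.max(0))
# upper ridge: per distance bin, highest point's xy / mid of extents
for lo in range(40,90,8):
    k=(B[:,1]-125.8>=lo)&(B[:,1]-125.8<lo+8)
    if k.sum()>10:
        b=B[k]; t=b[b[:,2]>np.percentile(b[:,2],85)]; print(lo,k.sum(),'mid x',(b[:,0].min()+b[:,0].max())/2,'ridge',t.mean(0).round(1),'ang',np.degrees(np.arctan2(t[:,1].mean()-125.8,t[:,0].mean()-449.8)).round(1))
# fit elbow brass body as box in xy (sides/top)
from fit2 import brass,boxsdf
from scipy.optimize import least_squares
for n in ('w15','wrist7','scene14','side14'):
    c=load(n);W=pts(c);r=np.hypot(W[...,0]-449.8,W[...,1]-125.8)
    m=(W[...,2]>152)&(W[...,2]<190)&(r<24)
    Q=W[m]
    def f(p):
        q=Q[:,:2]-p[:2];cc,s=np.cos(p[2]),np.sin(p[2]);return boxsdf(np.c_[cc*q[:,0]+s*q[:,1],-s*q[:,0]+cc*q[:,1],Q[:,2]-165-p[3]],np.array([18,17,17.]))
    rr=least_squares(f,[449.8,125.8,np.radians(97),0],loss='soft_l1',f_scale=1);print(n,len(Q),rr.x[:2].round(1),np.degrees(rr.x[2]).round(1),rr.x[3].round(1),np.abs(rr.fun).mean().round(2))
E
```

```text
mark 141 [451.26737063 127.65093861] 71.73805596213408
top [448.84558331 128.21579799] ((449.3345642089844, 129.59365844726562), (33.95589065551758, 44.265750885009766), 9.113409996032715) 181.1140831452872
blue 1276 [430.52171069 163.16076905 163.16312311] [455.44037852 210.3652208  178.38686567]
40 298 mid x 443.1487355096132 ridge [443.4 169.  177.3] ang 98.4
48 278 mid x 441.50456533199963 ridge [442.  176.4 176.2] ang 98.7
56 229 mid x 440.51069404147665 ridge [441.  184.5 174.7] ang 98.5
64 191 mid x 439.2528263750472 ridge [439.5 193.  173.5] ang 98.7
72 152 mid x 438.2198464081652 ridge [437.8 200.8 172. ] ang 99.1
80 75 mid x 436.22703017313995 ridge [436.5 207.5 171.4] ang 99.2
w15 2227 [450.3 126.5] 96.7 -0.6 0.83
wrist7 5214 [449.6 126. ] 99.6 -0.5 0.81
scene14 161 [448.9 126.8] 99.8 0.6 1.23
side14 159 [450.3 125.9] 99.3 1.1 0.96
```

Elbow outlet at about 99° and the stop bearing at 39.4°, so it needs about 60° clockwise. First I'll align the gripper with the elbow.

Call:
move_arm:
  moves:
    - [0.6, 0, 0, 0, 7.1]
    - [0.6, 0, 0, 0, 7.1]
    - [0.6, 0, 0, 0, 7.1]
    - [0.6, 0, 0, 0, 7.1]
    - [0.6, 0, 0, 0, 7.1]
    - [0.6, 0, 0, 0, 7.1]
    - [0.6, 0, 0, 0, 7.1]
    - [0.6, 0, 0, 0, 7.1]
    - [0.6, 0, 0, 0, 7.1]
    - [0.6, 0, 0, 0, 7.1]
    - [0.6, 0, 0, 0, 7.1]
    - [0.6, 0, 0, 0, 7.1]

```text
clock: 26.1
position: [479.1, 236.5, 261.2]
orientation: [-0.118, 1.569, 0.118]
ft_force: [-0.2, 1.3, -1.0]
gripper_width: 0.602
```

Call:
move_arm:
  moves:
    - [0.6, 0, -20, -8, 0]
    - [0.6, 0, -25, -12, 0]
    - [0.6, 0, -25, -12, 0]
    - [0.6, 0, -25, -12, 0]
    - [0.6, 0, -9.6, -4, 0]
    - [0.6, 0, 0, 0, 0]
    - [0.6, 0, 0, 0, 0]

```text
clock: 26.68
position: [448.4, 125.8, 262.0]
orientation: [-0.121, 1.568, 0.122]
ft_force: [-0.5, 0.4, -0.6]
gripper_width: 0.603
```

```bash
python3 - <<'E'
from nav import *
to(449.9,126.1,113)
c=camera('wrist');store(c,'w16');save(c,'w16',None,1.5)
E
```

```text
t26.68 pos [448.4 125.8 262. ] alpha 8.87 tilt x [-0.001  0.    -1.   ] j [ -0. -16.  -8.  98.   0.  81.]
shift [149.    0.    1.6] F [-0.5  0.4 -0.6] T [ 0.03 -0.03 -0.06] g 0.603
```

View pics/w16.png

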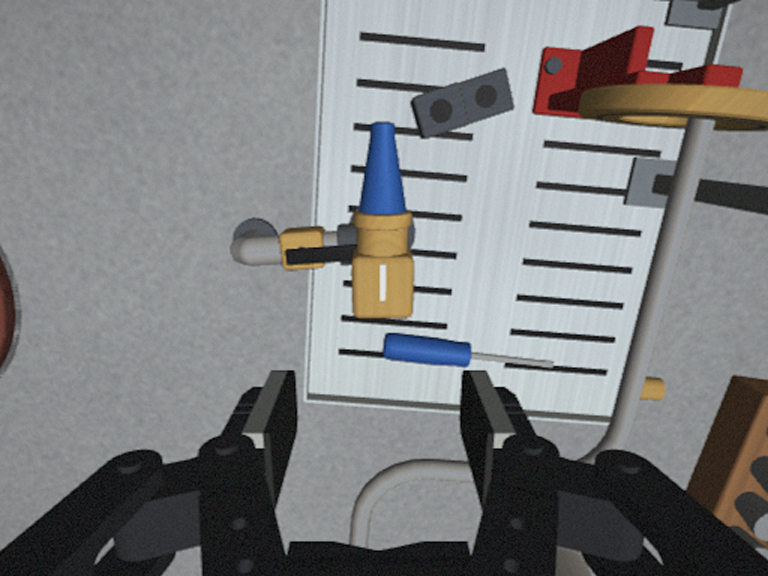

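The elbow is lined up vertically between the fingers. Descending and gripping.

Call:
move_arm:
  moves:
    - [0.6, 20, 0, 1.5, 0]
    - [0.6, 35, 0, 0, 0]
    - [0.6, 35, 0, 0, 0]
    - [0.6, 30, 0, 0, 0]
    - [0.6, 15, 0, 0, 0]
    - [0.6, 10, 0, 0, 0]
    - [0.6, 4, 0, 0, 0]
    - [0.6, 0, 0, 0, 0]

```text
clock: 27.4
position: [449.8, 126.6, 113.3]
orientation: [-0.123, 1.568, 0.123]
ft_force: [0.1, -0.8, -0.5]
gripper_width: 0.598
```

```bash
python3 - <<'E'
from nav import *
to(449.9,126.1,113)
c=camera('wrist');store(c,'w17');save(c,'w17',None,1.5)
E
```

```text
t27.40 pos [449.8 126.6 113.3] alpha 8.99 tilt x [-0.001  0.    -1.   ] j [ -0. -18. -25.  83.   0.  81.]
shift [ 0.3 -0.5  0.1] F [ 0.1 -0.8 -0.5] T [-0.    0.02 -0.04] g 0.598
```

View pics/w17.png

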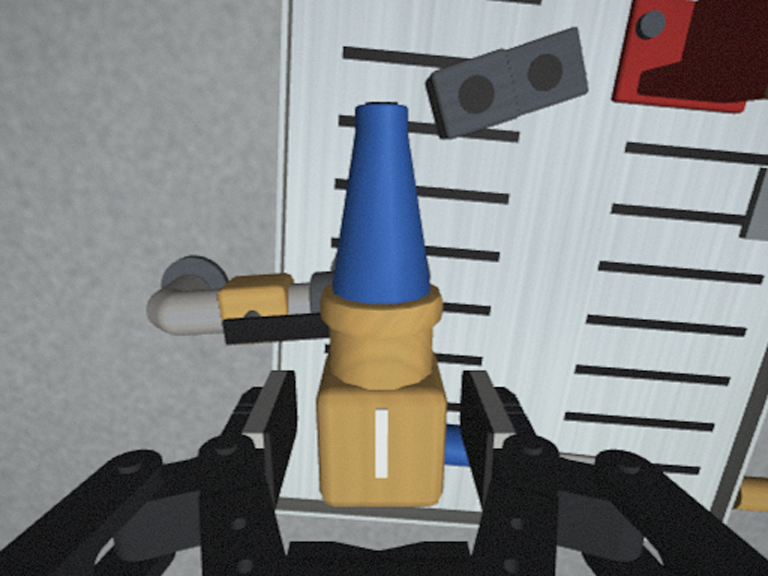

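Call:
move_arm:
  moves:
    - [0.3, 0, 0, 0, 0]
    - [0, 0, 0, 0, 0]
    - [0, 0, 0, 0, 0]
    - [0, 0, 0, 0, 0]
    - [0, 0, 0, 0, 0]
    - [0, 0, 0, 0, 0]
  force: 60

```text
clock: 27.95
position: [450.8, 126.2, 115.3]
orientation: [-0.123, 1.565, 0.123]
ft_force: [-1.0, 0.6, 6.1]
gripper_width: 0.385
```

Call:
move_arm:
  moves:
    - [0, 0, 0, 0, 4]
    - [0, 0, 0, 0, 5]
    - [0, 0, 0, 0, 5]
    - [0, 0, 0, 0, 5]
    - [0, 0, 0, 0, 5]
    - [0, 0, 0, 0, 5]
    - [0, 0, 0, 0, 5]
    - [0, 0, 0, 0, 5]
    - [0, 0, 0, 0, 5]
    - [0, 0, 0, 0, 5]
    - [0, 0, 0, 0, 5]
    - [0, 0, 0, 0, 0]

```text
clock: 28.95
position: [451.6, 125.9, 115.3]
orientation: [0.619, 1.477, -0.617]
ft_force: [3.9, -0.8, 5.9]
gripper_width: 0.39
```

```bash
python3 - <<'E'
from nav import *
to(449.9,126.1,113)
c=camera('wrist');store(c,'w18');save(c,'w18',None,1.5)
E
```

```text
t28.95 pos [451.6 125.9 115.3] alpha -45.29 tilt x [ 0.004 -0.    -1.   ] j [ -0. -18. -25.  83.  -0. 135.]
shift [ 2.3 -1.1 -1.3] F [ 3.9 -0.8  5.9] T [ 0.01 -0.43 -0.14] g 0.390
```

View pics/w18.png

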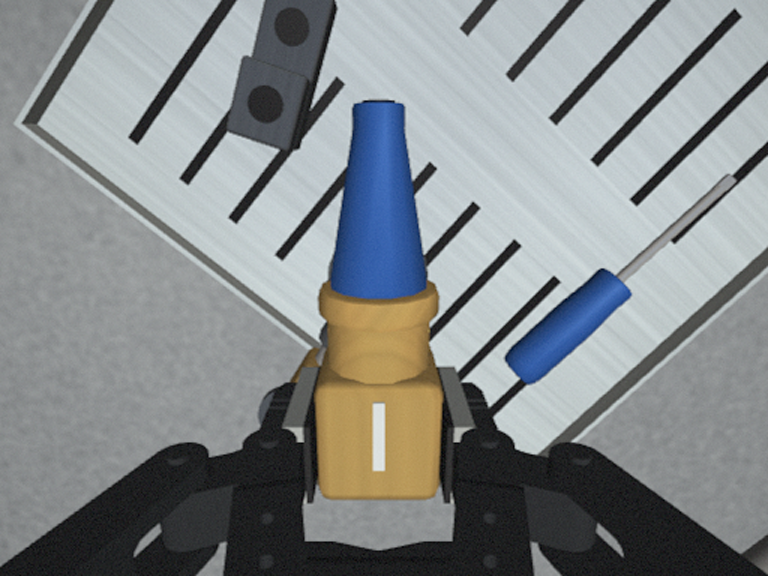

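Call:
move_arm:
  moves:
    - [0, 0, 0, 0, 2.6]
    - [0, 0, 0, 0, 2.6]
    - [0, 0, 0, 0, 0]
    - [0, 0, 0, 0, 0]

```text
clock: 29.33
position: [451.6, 125.9, 115.3]
orientation: [0.684, 1.457, -0.681]
ft_force: [3.5, -1.1, 5.6]
gripper_width: 0.39
```

```bash
python3 - <<'E'
from nav import *
to(449.9,126.1,113)
E
```

```text
t29.33 pos [451.6 125.9 115.3] alpha -50.11 tilt x [ 0.004 -0.    -1.   ] j [ -0. -18. -25.  83.  -0. 140.]
shift [ 2.3 -1.1 -1.3] F [ 3.5 -1.1  5.6] T [-0.06 -0.44 -0.12] g 0.390
```

Call:
move_arm:
  moves:
    - [0.5, 0, 0, 0, 0]
    - [0.65, 0, 0, 0, 0]
    - [0.65, 0, 0, 0, 0]
    - [0.65, 0, 0, 0, 0]
    - [0.65, -15, 0, 0, 0]
    - [0.65, -35, 0, 0, 0]
    - [0.65, -35, 0, 0, 0]
    - [0.65, -35, 0, 0, 0]
    - [0.65, -30, 0, 0, 0]
    - [0.65, 0, 0, 0, 0]

```text
clock: 30.17
position: [451.7, 126.0, 269.8]
orientation: [0.686, 1.453, -0.681]
ft_force: [0.7, 0.3, 0.5]
gripper_width: 0.65
```

```bash
python3 - <<'E'
from nav import *
from fit2 import *
rf()
for n in ('side','wrist','scene'):
    c=camera(n);store(c,n+'19');W=pts(c);h=cv2.cvtColor(c['img'],cv2.COLOR_RGB2HSV)
    r=np.hypot(W[...,0]-450,W[...,1]-126)
    bl=(h[...,0]>105)&(h[...,0]<125)&(h[...,1]>120)&(W[...,2]>140)&(W[...,2]<195)&(r<100)&(r>30); B=W[bl]
    if len(B)>5:
        # centerline via PCA of xy in distance-binned midpoints
        print(n,'blue',len(B),'mean dir',np.degrees(np.arctan2(B[:,1].mean()-126,B[:,0].mean()-450)).round(1))
        if len(B)>300:
            rr=np.hypot(B[:,0]-450,B[:,1]-126); 
            for lo in range(40,88,12):
                b=B[(rr>=lo)&(rr<lo+12)]; t=b[b[:,2]>np.percentile(b[:,2],85)].mean(0); print(lo,t.round(1),np.degrees(np.arctan2(t[1]-126,t[0]-450)).round(1))
    m=(W[...,2]>152)&(W[...,2]<190)&(r<24); Q=W[m]
    if len(Q)>40:
        def f(p):
            q=Q[:,:2]-p[:2];cc,s=np.cos(p[2]),np.sin(p[2]);return boxsdf(np.c_[cc*q[:,0]+s*q[:,1],-s*q[:,0]+cc*q[:,1],Q[:,2]-165-p[3]],np.array([18,17,17.]))
        x=least_squares(f,[450,126,np.radians(40),0],loss='soft_l1',f_scale=1);print(' box',len(Q),x.x[:2].round(1),np.degrees(x.x[2]).round(1),np.abs(x.fun).mean().round(2))
    q=W[...,:2]-[SX,SY];x=q@[np.cos(TH),np.sin(TH)];y=q@[-np.sin(TH),np.cos(TH)]
    m=brass(c,W)&(x>85)&(x<215)&(y>290)&(y<330)&(W[...,2]>100)&(W[...,2]<215)
    if m.sum()>30:
        A=np.c_[x[m],y[m],W[...,2][m]];r_,e=fitring(A,[148,312,0],True,z=159.5);print(n,m.sum(),'ring',r_[:2].round(1),'yaw %.1f'%np.degrees(r_[2]),e.round(2))
save(load('side19'),'side19',(90,270,180,360),4)
save(load('wrist19'),'wrist19',None,1.5)
E
```

```text
railframe 2.3 208.0 z 269.8 heading from st y -144.4 F [0.7 0.3 0.5] T [-0.02  0.02 -0.03] t 30.1667
side blue 41 mean dir 33.7
 box 185 [450.3 126.5] 40.7 0.97
side 370 ring [149.9 313.6] yaw -0.7 1.52
wrist blue 1286 mean dir 39.2
40 [483.5 153.3 177.5] 39.2
52 [492.7 161.4 175.4] 39.7
64 [501.4 168.4 173.5] 39.5
76 [511.1 176.7 171.6] 39.7
 box 1889 [450.9 126.6] 41.6 0.82
wrist 31 ring [149.8 311.7] yaw -2.0 0.18
scene blue 66 mean dir 36.2
 box 139 [450.5 126.4] 37.7 1.17
scene 113 ring [149.6 313.2] yaw -1.2 1.1
```

View pics/side19.png

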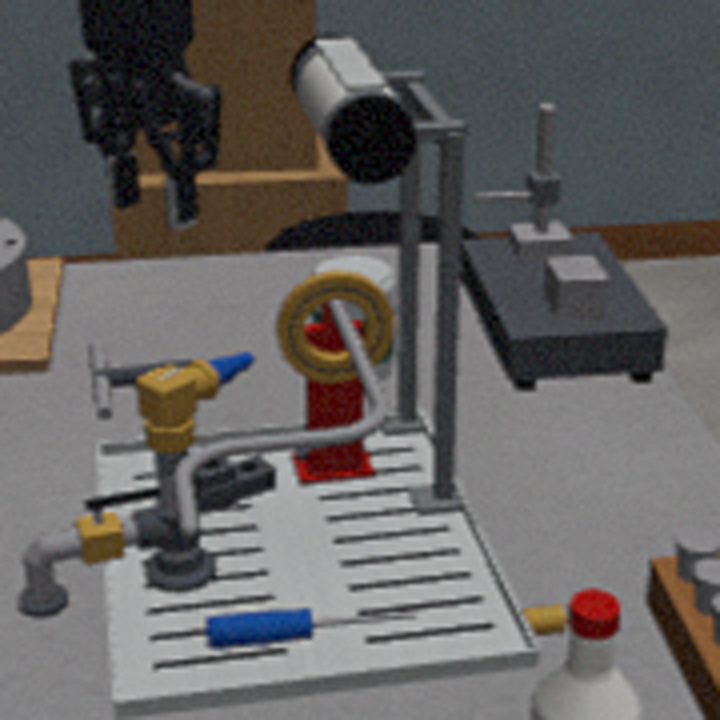

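View pics/wrist19.png

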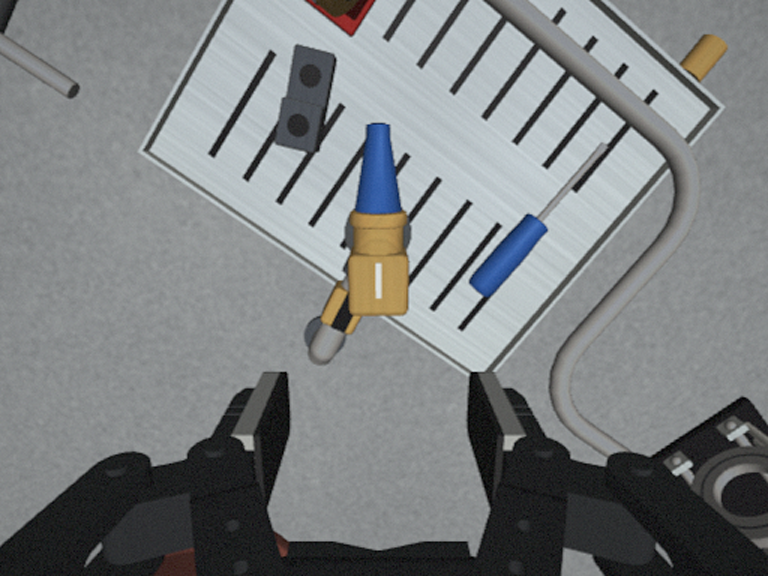

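All checks agree: the elbow points at about 39.7° against a stop bearing of 39.5°, and the ring is flush and square. The arm is clear, so I'm handing in.

```bash
python3 - <<'E'
from plant import arm
print(arm.close_job())
E
```

```text
the job is handed in; nothing more can be done
None
```

The ring is hanging on the rail against the red stop post, the elbow is turned to point at it, and I handed the job in at about 30 s. No verdict was reported.

**What I did**
- I lifted the brass ring from the middle rack slot, threaded it over the rail end and took it round both corners without pushing on the rail.
- The moves could not tilt the tool, so I could not lean it under the lamp as advised. I hung the ring on the rear leg instead, gripped it again at its −x rim with the tool upright beside the lamp, and slid it to the post. Wrist force stayed around 10–12 N, with a 90 N and then a 60 N grip.
- I then turned the elbow about 59° clockwise and backed the arm off.

**Last checks**

| Check | Measured | Limit |
|---|---|---|
| Ring along the rail, from the flush position | 0.4–0.8 mm short | ±5 mm |
| Ring sideways, from the stop | within 0.4 mm | ±12 mm |
| Ring squareness to the rail | about 1° (side and scene cameras) | 8° |
| Outlet direction | about 39.7° from the nozzle and tool angle, stop at 39.5° | about 6° off |

The arm was clear, with close to zero force reading.

**What failed or disagreed**
- **First grasp missed:** the real fingertips sit about 42 mm behind the reported TCP (the cameras gave 40, 43 and 49 mm). I corrected for this in every later move.
- **Rough outlet readings:** three elbow-body fits gave 37.7–41.6°. Two sparse nozzle readings gave 34° and 36°; I set those aside.
- **Final wrist-camera ring fit:** it saw only 31 points and gave 2.3 mm short and 2° off, still within limits.
- **Lamp clearance:** the estimated gap was only about 4 mm. I saw no contact in the pictures or the wrist force, but nothing measured force on the lamp directly.
- **Bystanders:** I checked these only by eye in the pictures. Nothing looked moved, but I did not measure any of them at the end.

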